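# Set up the folding open-front parts bin for the wax patterns

### The arm

A 7-joint arm with a two-finger parallel gripper is mounted at the origin on the work surface; the furniture and walls round the work are solid. World frame = base frame: x ahead of the robot, y to its left, z up, the work surface at z = 0. Lengths are in m, angles in rad, forces in N, time in s.
With the tool pointing down it reaches from about 0.4 to 0.85 m from the base axis. Payload 4.5 kg.
Tool frame: the origin (TCP) lies midway between the tips of the shut fingers; the grasp point (between the pads) lies 19 mm behind it (r.hold_point_z is the distance from the TCP to the grasp point, in m); z points along the fingers, y is the direction in which the jaws open and shut (so a half turn about z gives the same grasp; the last joint's range is limited). The gripper opens to 88 mm and grips with 3 to 60 N. Pads are 18 mm wide; open, the fingers measure 123 mm over their backs; the gripper's body (75 mm by 187 mm) begins 45 mm behind the grasp point.
Start: joints at [-1.212, 0.689, -0.195, 1.565, 0.157, 0.902, -0.215], TCP at [0.199, 0.592, 0.239] pointing down, gripper open.
Joint ranges: [-3.01, 3.01], [-0.46, 2.08], [-1.47, 1.51], [0.13, 2.56], [-1, 4.14], [0.04, 2.09], [-2.66, 2.66]. Speed limits (rad/s): [2.57, 2.57, 3.14, 3.14, 3.14, 3.14, 3.14].

### API

Orientations are given as a unit quaternion [x, y, z, w].
In Python, from plant import r gives the robot as it stands. The module is installed in compiled form; this text tells all that it offers.
- The arm moves only by the tool move_arm, never from a script. Its arguments are lists of equal length, an entry for each row: "turn": the turn, a rotation vector about the tool's x, y, z in units of 2 pi rad (1.0 is 2 pi rad), a list of three; "dp": the shift along the tool's x, y, z in units of 2.5 cm (1.0 is 2.5 cm), a list of three; "jaw": the closure, from -1 (fully open) to 1 (shut), so that 0 is half open. In form: {"turn": [[wx, wy, wz], ...], "dp": [[x, y, z], ...], "jaw": [jaw, ...]}. A call has 1 to 10 rows; each row shifts and turns the commanded pose from where the row before left it, along the tool's axes as they then stand; what a row does not reach is not made up. A row lasts 1/12 s, in which the tool goes at most 41.7 mm and 7.16 degrees, less where a joint would pass 70% of its speed; a pose out of reach is approached as far as the arm can. A call with a number of a shift or a turn outside -1 to 1 is refused whole. A call with a gripper value outside its range is refused whole. The fingers move at their own pace and stop on an object; "newtons" is the grip in N (left out, the last holds). Time passes only in rows, so rows that do not move let the fingers close. It gives the time, the measured TCP pose, the force and the opening at its end, in the units of the state.
- r.get_state(): the state, without advancing time (a new reading comes with each control period).
- r.snapshot(name): name is "scene" or "top"; returns a dict with "frame" (400x640x3 uint8, blue, green, red), "mtx" (3x3 intrinsics, pixels), "k1" (the pictures are not rectified: a ray, as slopes to the right and down, at radius r is drawn at 1 + k1 r^2 times it, then the intrinsics apply), "origin" and "orientation" of the camera in the world. Camera axes: x right, y up, looking along -z (the intrinsics and any distortion apply to the point x, -y, -z); pixel columns grow to the right and rows downward; lengths in m; the calibration is good to about 2 mm. A picture is of the moment at which its call begins. There is no depth.
- r.finish_job(): hands the job in, once; it reports no verdict.
The state is a dict: "clock": time; "q": joint angles; "qd": joint speeds; "joint_torque": joint torques, N m; "tool_pos": TCP position; "eef_rot": TCP orientation; "contact_force": force on the tool from outside, world axes, zero at the start; "moment": the same for the moment, N m; "opening": opening from 0.0 (shut) to 1.0 (fully open).
Only numpy, scipy, OpenCV 4.12 (cv2) and the standard library are available. Lean on these libraries where they do the work, as an engineer would, in place of code of your own. Each camera call takes 0.05 s, during which the arm holds its last target.

### The job

Set up the folding parts bin so that the wax patterns can be put into it: raise both side walls fully upright, lifting them from under their rims, then swing the back wall up between them and press it home until it snaps in behind the spring balls. Do not force the walls, and leave the cross-shaped block and the tape roll beside the bin where they are.

Things in the scene. Friction and masses are not known exactly. Their poses are not given: they have to be found in the camera images.
- bin: Folding bin fixed to the bench: dark grey tray, 180 mm deep (its x) by 260 mm wide (its y), with three pale blue-grey hinged walls and an open front. Origin: centre of its underside; x to the back wall, y to the left side wall, z up. Inner floor 7 mm high; front lip (at -x, blank card holder) 33 mm, back rim 36 mm, side rims 59 mm high, 5 mm thick. Erect, the side walls end 133 mm, the back wall 124 mm above the bench.
- side_left_hinge (a point): Fixed point on the hinge line of the left side wall, middle of its length (bin frame x 0, y +126, z 63 mm). The hinge runs along the bin's x. The side walls fold inwards and lie above the rear-hinged back wall, which covers the rear half of the tray (bin x above 0) below them; their folded free edges leave a gap of about 112 mm in the middle.
- side_right_hinge (a point): The same point for the right side wall (bin frame x 0, y -126, z 63 mm).
- back_wall_hinge (a point): Fixed point on the hinge line of the back wall, middle of its length (bin frame x +86.5, y 0, z 40 mm). The hinge runs along the bin's y.
- side_left (a joint): Angle of the left side wall, rad: 0 = folded flat inwards, grows as its free edge is lifted, 1.57 = fully upright, at a firm stop. 0.08 to 0.24 at the start. A stiff friction hinge holds the wall wherever it is left (about 5 N at the free edge moves it).
- side_right (a joint): The same for the right side wall (0.08 to 0.24 at the start, 1.57 = fully upright).
- back_wall (a joint): Angle of the back wall, rad: 0 = folded level, forward over the tray floor and under the side walls (0 to 0.04 at the start, its underside 29 mm above the floor); 1.57 = fully upright between the side walls (2 mm free at each end), at a firm stop. Same stiff hinge. From about 1.31 to 1.50 it must be pressed past two spring balls, with about 10 N at the free edge; past 1.52 they drive it home.
- side_left_edge (a point): Middle of the free edge of the left side wall, at half thickness; moves with it. Slippery plastic panel 166 mm long, 70 mm from hinge line to free edge, 7 mm thick. Along the whole free edge runs a stacking rim, 5 mm thick, turned to the inner side and reaching 20 mm from this point: it hangs down when folded, so the wall is lifted from under the rim. A spring ball sits on the inner face, at the rear.
- side_right_edge (a point): The same point on the right side wall (mirror image, same sizes).
- back_wall_edge (a point): Middle of the free edge of the back wall, at half thickness; moves with the wall. Plain slippery panel 241 mm long, 84 mm from hinge line to free edge, 7 mm thick, no rim, a shallow dark hand recess on its outer face, which is up when folded.
- violet_cross: Violet cross-shaped wax block, 66x78x24 mm, lying loose left of the bin: leave alone. Origin: centre of its underside.
- tape: Roll of masking tape, 93 mm across, 24 mm high, lying loose left of the bin: leave alone. Origin: centre of its underside.

How it is judged:
On the way, in this order (a step that is already met when the one before it is completed fails the run):
1. both side walls stand fully upright (value of joint each of side_left, side_right above 1.5 rad), for 0.2 s.
2. the back wall has snapped home between them (all of step 1 and value of joint back_wall above 1.54 rad), for 0.2 s.
At the end, for the whole second after the job is handed in: All three walls stand upright: the side walls within 0.05 rad and the back wall within 0.03 rad of their stops (the back wall has passed both spring balls), and the robot has let go (value of joint each of side_left, side_right above 1.52 rad and value of joint back_wall above 1.54 rad); the robot touches nothing.
It fails at once if the violet cross block or the tape roll is moved by more than 20 mm (distance of any of violet_cross, tape from where it was at the start of the episode above 0.02 m).
It fails at once if a wall is pushed by the robot with more than 70 N (contact force between the arm and side_left above 70 N or contact force between the arm and side_right above 70 N or contact force between the arm and back_wall above 70 N).
It also fails if it takes over 56 s, if anything falls off the work surface, if the arm or the gripper's body presses on something with over 40 N, if the wrist force passes 120 N, or if a joint passes its speed limit or range.

## Working session

There is one attempt and no reset: what is moved stays moved. The work goes in short steps, Python scripts to look and compute and a tool call to move; the robot and the scene stay as the last step left them, time stands still between calls to the robot, and variables do not carry over. Pictures are saved under pics/ and viewed, and the job is handed in when it is done.

Besides the shell and the picture viewer there is one more tool, called after "Request:" as name(argument=value, ...) on one line, values as JSON. move_arm: Moves the arm, as the interface text tells. Shifts and turns lie within -1 to 1; 1 stands for 2.5 cm of shift or 2 pi rad of turn. Its arguments: {"type":"object","properties":{"turn":{"type":"array","items":{"type":"array","items":{"type":"number","minimum":-1,"maximum":1}}},"dp":{"type":"array","items":{"type":"array","items":{"type":"number","minimum":-1,"maximum":1}}},"jaw":{"type":"array","items":{"type":"number"}},"newtons":{"type":"number"}},"required":["turn","dp","jaw"]}

```bash
mkdir -p pics
python3 - <<'E'
from plant import r
import cv2
print(r.get_state())
for n in("scene","top"):
    s=r.snapshot(n); cv2.imwrite(f"pics/{n}0.png",s["frame"]); print(n,s["mtx"],s["k1"],s["origin"],s["orientation"])
print(r.hold_point_z)
E
```

```text
{'clock': 0.0, 'q': array([-1.21217254,  0.68998702, -0.19452229,  1.56633666,  0.15730582,
        0.90250615, -0.21512821]), 'qd': array([-0.00095867, -0.00138895,  0.00176995,  0.00010681,  0.00058672,
       -0.00020651,  0.0014085 ]), 'joint_torque': array([ 5.08777539e-04, -5.27569342e+01, -1.26703765e+00, -1.53418225e+01,
       -5.26970357e-02,  6.67499233e-03,  1.79862859e-04]), 'tool_pos': array([0.19930625, 0.59170175, 0.23791032]), 'eef_rot': array([ 1.61666532e-01,  9.86845014e-01, -9.18369999e-04, -8.26955250e-05]), 'contact_force': array([0.68440839, 1.06641045, 1.34093367]), 'moment': array([ 0.03055177, -0.02067139,  0.01141749]), 'opening': 0.999072515367946}
scene [[383.41190165   0.         318.80039643]
 [  0.         383.41190165 199.52571571]
 [  0.           0.           1.        ]] -0.08098647176849964 [ 0.06834382 -0.54120818  0.56971695] [ 0.42746042 -0.14149376 -0.30101141  0.84062431]
top [[413.68257659   0.         322.10369339]
 [  0.         413.68257659 193.52907389]
 [  0.           0.           1.        ]] -0.10240390468493804 [3.58763553e-01 7.47243805e-04 9.88981504e-01] [-0.03961011  0.04488606  0.70590815 -0.70576906]
0.0187
```

View pics/scene0.png

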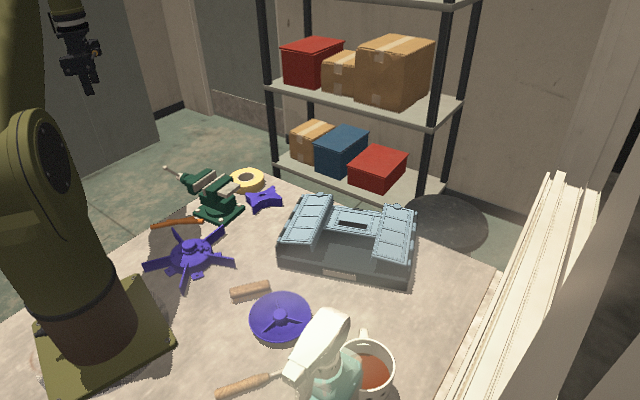

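View pics/top0.png

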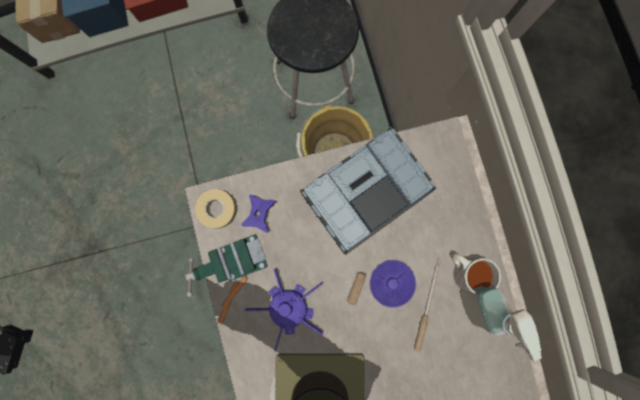

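Run:
```python
import cv2
a=cv2.imread("pics/top0.png")[115:265,285:445]; cv2.imwrite("pics/t0z.png",cv2.resize(a,None,fx=4,fy=4,interpolation=cv2.INTER_CUBIC)[:600])
a=cv2.imread("pics/scene0.png")[180:300,265:425]; cv2.imwrite("pics/s0z.png",cv2.resize(a,None,fx=5,fy=5,interpolation=cv2.INTER_CUBIC))
```

```text
(no output)
```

View pics/t0z.png

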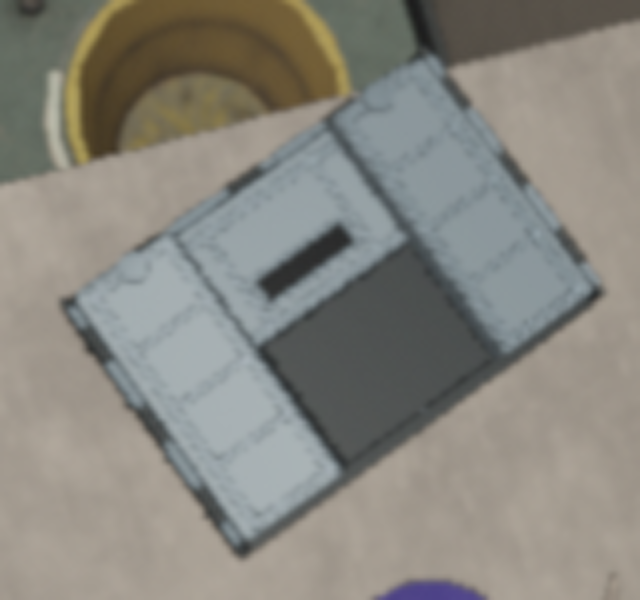

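View pics/s0z.png

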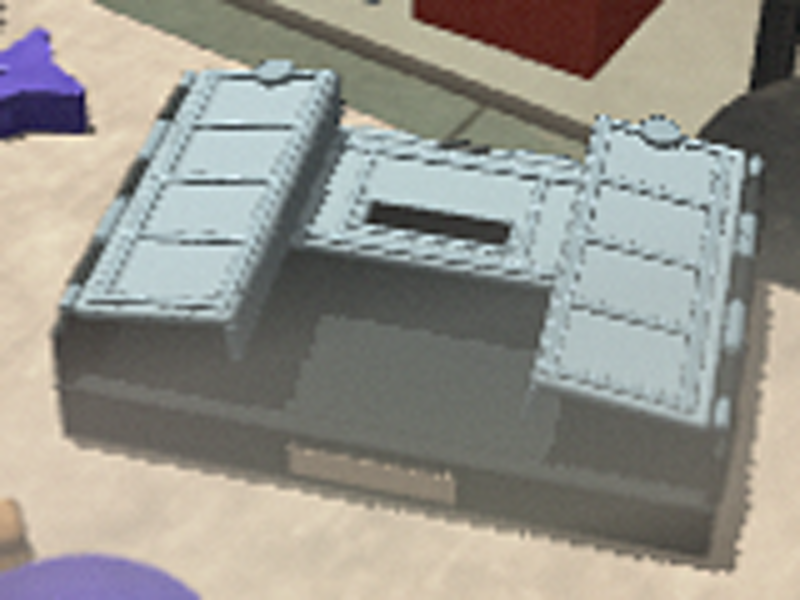

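```bash
cat > h.py <<'E'
import numpy as np, cv2
from scipy.spatial.transform import Rotation as R
from scipy.optimize import least_squares
cams={"scene":dict(K=(383.412,318.800,199.526),k1=-0.0809865,o=[0.06834382,-0.54120818,0.56971695],q=[0.42746042,-0.14149376,-0.30101141,0.84062431]),
"top":dict(K=(413.68258,322.1037,193.529),k1=-0.102404,o=[0.358763553,0.000747244,0.988981504],q=[-0.03961011,0.04488606,0.70590815,-0.70576906])}
def proj(n,P):
    c=cams[n];P=np.atleast_2d(P)
    p=R.from_quat(c["q"]).inv().apply(P-np.array(c["o"]))
    s=np.c_[p[:,0]/-p[:,2],-p[:,1]/-p[:,2]]
    r2=(s**2).sum(1,keepdims=True); s=s*(1+c["k1"]*r2)
    return s*c["K"][0]+np.array(c["K"][1:])
def b2w(b,P): # b=(x,y,yaw)
    P=np.atleast_2d(P); return R.from_rotvec([0,0,b[2]]).apply(P)+np.array([b[0],b[1],0])
def side(sgn,a,x,u,v): # wall point: u from hinge along wall, v to inner normal (mm)
    return [x, sgn*(126-u*np.cos(a)-v*np.sin(a)), 63+u*np.sin(a)-v*np.cos(a)]
def back(a,y,u,v): return [86.5-u*np.cos(a)-v*np.sin(a),y,40+u*np.sin(a)-v*np.cos(a)]
def draw(n,img,b,al,ar,ab,f,off,sz):
    def L(pts,col):
        q=((proj(n,b2w(b,np.array(pts)/1000))-np.array(off)+.5)*f-.5).astype(int)
        cv2.polylines(img,[q.reshape(-1,1,2)],True,col,1)
    L([[s*90,t*130,0] for s,t in((1,1),(1,-1),(-1,-1),(-1,1))],(0,0,255))
    for s in(1,-1): L([[90,s*130,59],[-90,s*130,59],[-90,s*125,59],[90,s*125,59]],(0,0,255))
    L([[-90,-130,33],[-90,130,33],[-85,130,33],[-85,-130,33]],(0,0,255))
    for s,a in((1,al),(-1,ar)):
        L([side(s,a,x,u,-3.5) for x,u in((83,0),(-83,0),(-83,70),(83,70))],(0,255,0))
        L([side(s,a,x,70,v) for x,v in((83,20),(-83,20),(-83,0),(83,0))],(0,255,255))
    L([back(ab,y,u,-3.5) for y,u in((120.5,0),(-120.5,0),(-120.5,84),(120.5,84))],(255,0,255))
E
cat > fit.py <<'E'
from h import *
T=np.array([[72,304],[243,550],[598,292],[430,58]]); T=(T+.5)/4-.5+[285,115]
S=np.array([[68,437],[730,567]]);S=(S+.5)/5-.5+[265,180]
C=np.array([[90,130,59],[-90,130,59],[-90,-130,59],[90,-130,59]])/1000
D=np.array([[-90,130,0],[-90,-130,0]])/1000
def f(b): return np.r_[(proj("top",b2w(b,C))-T).ravel(),(proj("scene",b2w(b,D))-S).ravel()]
s=least_squares(f,[.55,-.1,.6]);print(s.x,s.fun.round(1).reshape(-1,2).tolist())
b=s.x
# wall angles: free-edge top outer corners, scene
for n,off,f_,fn,wh in(("top",(285,115),4,"t0z",None),("scene",(265,180),5,"s0z",None)):
    img=cv2.imread(f"pics/{fn}.png"); draw(n,img,b,.16,.16,.02,f_,off,None); cv2.imwrite(f"pics/{fn}_o.png",img)
E
python3 fit.py
```

```text
[ 0.48259127 -0.11474277  0.61825244] [[-2.4, -1.5], [1.3, 2.2], [4.3, -0.2], [-0.3, -4.2], [-0.5, 0.6], [-3.1, 0.0]]
```

View pics/t0z_o.png

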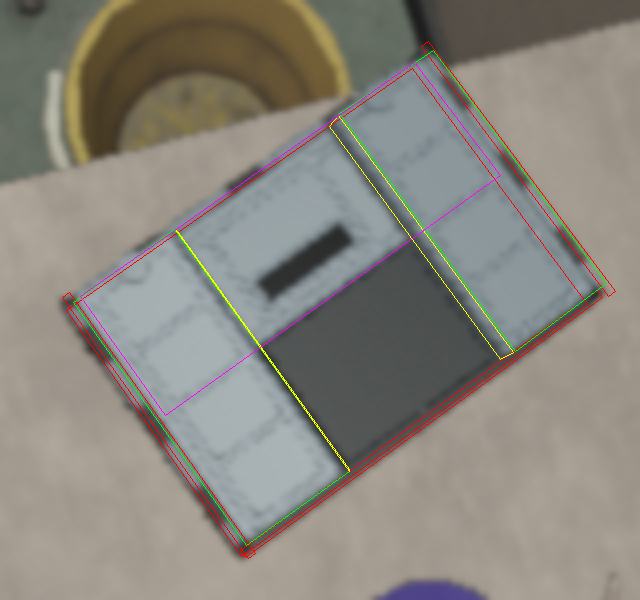

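View pics/s0z_o.png

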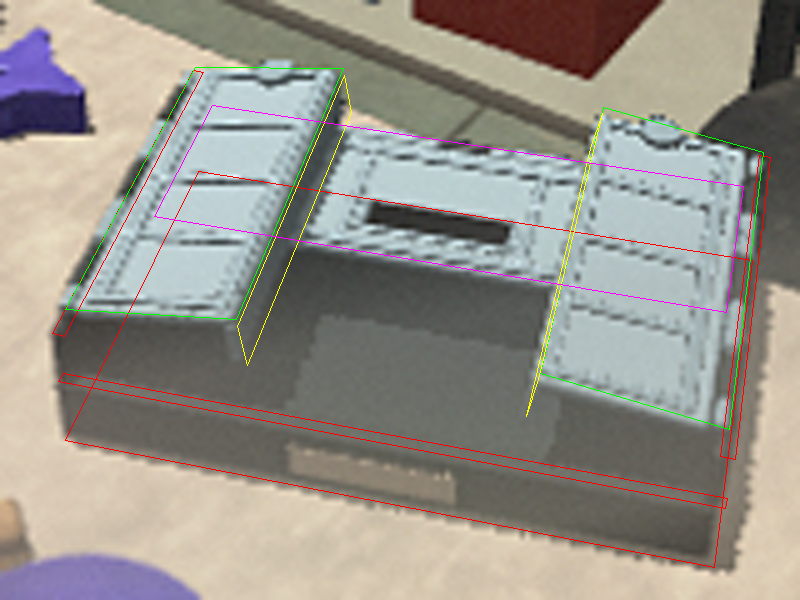

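```bash
cat > fit2.py <<'E'
from h import *
sc=[("l",83,0,190,72),("l",-83,0,65,306),("l",-83,70,238,319),("l",83,70,340,72),("r",83,70,598,116),("r",83,0,750,156),("r",-83,0,710,424),("r",-83,70,538,380)]
tp=[("l",-83,70,346,468),("l",83,70,174,236),("r",-83,70,506,355),("r",83,70,334,118),("l",83,0,76,300),("l",-83,0,245,545),("r",-83,0,598,290),("r",83,0,430,60)]
def res(p):
    b=p[:3];o=[]
    for n,l,f,off in(("scene",sc,5,(265,180)),("top",tp,4,(285,115))):
        for w,x,u,pu,pv in l:
            s,a=(1,p[3]) if w=="l" else (-1,p[4])
            m=(np.array([pu,pv])+.5)/f-.5+off
            o.append(proj(n,b2w(b,np.array(side(s,a,x,u,-3.5))/1000))[0]-m-(p[5:7] if n=="scene" else p[7:9]))
    return np.r_[np.ravel(o),p[5:9]/1.0]
s=least_squares(res,[.48,-.11,.6,.16,.16,0,0,0,0],loss="soft_l1");print(s.x.round(4));print(s.fun.round(1).reshape(-1,2).tolist())
b=s.x
for n,off,f_,fn in(("top",(285,115),4,"t0z"),("scene",(265,180),5,"s0z")):
    img=cv2.imread(f"pics/{fn}.png"); draw(n,img,b[:3],b[3],b[4],.02,f_,off,None); cv2.imwrite(f"pics/{fn}_p.png",img)
E
python3 fit2.py
```

```text
[ 0.4827 -0.1122  0.6165  0.1257  0.0837  0.0981 -0.2971 -0.2862 -0.5093]
[[0.5, -1.2], [-0.6, 0.1], [-1.0, 0.5], [0.2, 0.0], [-0.3, -0.1], [1.7, -1.0], [2.6, 0.6], [-1.3, 0.2], [0.0, 1.3], [-0.6, -1.3], [0.6, 0.1], [0.1, 0.0], [-1.3, 1.0], [-0.5, 0.4], [1.3, -1.1], [0.1, -1.8], [0.1, -0.3], [-0.3, -0.5]]
```

```bash
cat > g.py <<'E'
from h import *
B=(0.4825,-0.1130,0.617)
def rot(kind,t):
    t=np.radians(t);s,c=np.sin(t),np.cos(t)
    z={"L":[0,s,-c],"R":[0,-s,-c],"B":[s,0,-c]}[kind]
    y={"L":[1,0,0],"R":[1,0,0],"B":[0,1,0]}[kind]
    M=np.c_[np.cross(y,z),y,z]
    return R.from_rotvec([0,0,B[2]])*R.from_matrix(M)
def rel(pb,Rt,st=None):
    from plant import r
    st=st or r.get_state()
    p=st["tool_pos"];Rc=R.from_quat(st["eef_rot"])
    pw=b2w(B,np.array(pb)/1000)[0]
    rv=(Rc.inv()*Rt).as_rotvec()
    print("t",round(st["clock"],2),"tgt",pw.round(3),"now bin mm",((R.from_rotvec([0,0,-B[2]]).apply(p-[B[0],B[1],0]))*1000).round(1))
    print("turn",(rv/2/np.pi).round(4),"deg",np.degrees(rv).round(1),"| dp cur axes",(Rc.inv().apply(pw-p)/.025).round(2),"| dp tgt axes",(Rt.inv().apply(pw-p)/.025).round(2), "F",st["contact_force"].round(1),"q",st["q"].round(2))
E
python3 - <<'E'
from g import *
rel([-40,0,200],rot("L",0)); rel([-40,0,200],rot("L",40))
rel([-40,0,200],rot("B",0))
E
```

```text
t 0.1 tgt [ 0.45  -0.136  0.2  ] now bin mm [176.8 738.7 238. ]
turn [-2.000e-04  1.000e-04  1.001e-01] deg [-0.1  0.  36. ] | dp cur axes [-18.79 -24.39   1.56] | dp tgt axes [-29.55  -8.67   1.52] F [ 0.   0.4 -0.3] q [-1.21  0.69 -0.19  1.57  0.16  0.9  -0.22]
t 0.1 tgt [ 0.45  -0.136  0.2  ] now bin mm [176.8 738.7 238. ]
turn [-0.0352  0.1075  0.0959] deg [-12.7  38.7  34.5] | dp cur axes [-18.79 -24.39   1.56] | dp tgt axes [-23.61  -8.67 -17.83] F [ 0.   0.4 -0.3] q [-1.21  0.69 -0.19  1.57  0.16  0.9  -0.22]
t 0.1 tgt [ 0.45  -0.136  0.2  ] now bin mm [176.8 738.7 238. ]
turn [-3.000e-04 -1.000e-04 -1.499e-01] deg [ -0.1  -0.  -54. ] | dp cur axes [-18.79 -24.39   1.56] | dp tgt axes [  8.67 -29.55   1.52] F [ 0.   0.4 -0.3] q [-1.21  0.69 -0.19  1.57  0.16  0.9  -0.22]
```

Request:
move_arm(turn=[[0,0,0],[0,0,0],[0,0,0],[0,0,0],[0,0,0],[0,0,0],[0,0,0],[0,0,0],[0,0,0],[0,0,0]], dp=[[-1,-0.77,0],[-1,-0.77,0],[-1,-0.77,0],[-1,-0.77,0],[-1,-0.77,0],[-1,-0.77,0],[-1,-0.77,0],[-1,-0.77,0],[-1,-0.77,0],[-1,-0.77,0]], jaw=[1,1,1,1,1,1,1,1,1,1])

```text
clock: 0.93
tool_pos: [0.3754, 0.3286, 0.2385]
eef_rot: [0.162, 0.987, -0.0, -0.0]
contact_force: [0.0, 0.5, -0.1]
opening: 0.27
```

Request:
move_arm(turn=[[0,0,0],[0,0,0],[0,0,0],[0,0,0],[0,0,0],[0,0,0],[0,0,0],[0,0,0],[0,0,0],[0,0,0]], dp=[[-1,-0.77,0],[-1,-0.77,0],[-1,-0.77,0],[-0.4,-1,0],[-0.4,-1,0],[-0.4,-1,0],[-0.4,-1,0],[-0.4,-1,0],[-0.4,-1,0],[-0.4,-1,0]], jaw=[1,1,1,1,1,1,1,1,1,1])

```text
clock: 1.77
tool_pos: [0.4378, 0.0619, 0.2386]
eef_rot: [0.162, 0.987, -0.0, -0.0]
contact_force: [0.7, -0.3, -0.9]
opening: 0.003
```

Request:
move_arm(turn=[[0,0,0],[0,0,0],[0,0,0],[0,0,0],[0,0,0],[0,0,0],[0,0,0],[0,0,0],[0,0,0],[0,0,0]], dp=[[-0.4,-1,0],[-0.4,-1,0],[-0.4,-1,0],[-0.4,-1,0],[-0.4,-1,0],[-0.4,-1,0],[-0.4,-1,0],[0,-0.4,0],[0,0,0],[0,0,0]], jaw=[1,1,1,1,1,1,1,1,1,1])

```text
clock: 2.6
tool_pos: [0.4449, -0.1337, 0.2385]
eef_rot: [0.162, 0.987, 0.0, -0.0]
contact_force: [0.6, 0.2, 1.1]
opening: 0.003
```

Run:
```python
from g import *
rel([-40,0,200],rot("L",0)); rel([-40,0,200],rot("L",40))
```

```text
t 2.6 tgt [ 0.45  -0.136  0.2  ] now bin mm [-42.6   4.9 238.5]
turn [ 0.0001 -0.0002  0.1   ] deg [ 0.  -0.1 36. ] | dp cur axes [-0.22 -0.03  1.54] | dp tgt axes [-0.2   0.1   1.54] F [0.6 0.2 1.1] q [ 0.39  0.49 -0.3   2.03  0.23  0.65  1.19]
t 2.6 tgt [ 0.45  -0.136  0.2  ] now bin mm [-42.6   4.9 238.5]
turn [-0.0348  0.1072  0.0959] deg [-12.5  38.6  34.5] | dp cur axes [-0.22 -0.03  1.54] | dp tgt axes [-1.14  0.1   1.05] F [0.6 0.2 1.1] q [ 0.39  0.49 -0.3   2.03  0.23  0.65  1.19]
```

Request:
move_arm(turn=[[0,0,0.0167],[0,0,0.0167],[0,0,0.0167],[0,0,0.0167],[0,0,0.0166],[0,0,0.0166],[0,0.0185,0],[0,0.0185,0],[0,0.0185,0]], dp=[[0,0,0],[0,0,0],[0,0,0],[0,0,0],[0,0,0],[0,0,0],[0,0,0],[0,0,0],[0,0,0]], jaw=[1,1,1,1,1,1,1,1,1])

```text
clock: 3.35
tool_pos: [0.4463, -0.1309, 0.2401]
eef_rot: [0.449, 0.876, 0.082, -0.156]
contact_force: [0.9, -0.0, -0.5]
opening: 0.006
```

Request:
move_arm(turn=[[0,0.0185,0],[0,0.0185,0],[0,0.0185,0],[0,0,0],[0,0,0]], dp=[[0,0,0],[0,0,0],[0,0,0],[0,0,0],[0,0,0]], jaw=[1,1,1,1,1])

```text
clock: 3.77
tool_pos: [0.4456, -0.1331, 0.2374]
eef_rot: [0.431, 0.835, 0.157, -0.304]
contact_force: [-0.1, 0.7, 0.1]
opening: 0.008
```

Run:
```python
from g import *
rel([-40,20,30],rot("L",40)); rel([-40,20,120],rot("L",40))
```

```text
t 3.77 tgt [ 0.438 -0.12   0.03 ] now bin mm [-41.7   5.  237.4]
turn [-0.0003 -0.0001  0.0002] deg [-0.1 -0.   0.1] | dp cur axes [-4.88  0.07  6.74] | dp tgt axes [-4.87  0.07  6.74] F [-0.1  0.7  0.1] q [ 0.57  0.81 -0.29  1.57 -0.19  1.36  1.03]
t 3.77 tgt [ 0.438 -0.12   0.12 ] now bin mm [-41.7   5.  237.4]
turn [-0.0003 -0.0001  0.0002] deg [-0.1 -0.   0.1] | dp cur axes [-2.56  0.07  3.98] | dp tgt axes [-2.56  0.07  3.98] F [-0.1  0.7  0.1] q [ 0.57  0.81 -0.29  1.57 -0.19  1.36  1.03]
```

Run:
```python
from g import *
rel([-40,-29,120],rot("L",40)); rel([-40,48,28],rot("L",40))
```

```text
t 3.77 tgt [ 0.467 -0.16   0.12 ] now bin mm [-41.7   5.  237.4]
turn [-0.0003 -0.0001  0.0002] deg [-0.1 -0.   0.1] | dp cur axes [-4.06  0.07  2.72] | dp tgt axes [-4.06  0.07  2.72] F [-0.1  0.7  0.1] q [ 0.57  0.81 -0.29  1.57 -0.19  1.36  1.03]
t 3.77 tgt [ 0.422 -0.097  0.028] now bin mm [-41.7   5.  237.4]
turn [-0.0003 -0.0001  0.0002] deg [-0.1 -0.   0.1] | dp cur axes [-4.07  0.08  7.52] | dp tgt axes [-4.06  0.07  7.52] F [-0.1  0.7  0.1] q [ 0.57  0.81 -0.29  1.57 -0.19  1.36  1.03]
```

Request:
move_arm(turn=[[0,0,0],[0,0,0],[0,0,0],[0,0,0],[0,0,0],[0,0,0],[0,0,0],[0,0,0],[0,0,0],[0,0,0]], dp=[[-0.9,0,0.6],[-0.9,0,0.6],[-0.9,0,0.6],[-0.9,0,0.6],[-0.46,0.07,0.3],[0,0,0.8],[0,0,0.8],[0,0,0.8],[0,0,0.8],[0,0,0.8]], jaw=[1,1,1,1,1,1,1,1,1,1])

```text
clock: 4.6
tool_pos: [0.4302, -0.1071, 0.0463]
eef_rot: [0.43, 0.836, 0.157, -0.302]
contact_force: [0.2, 0.2, 0.8]
opening: 0.005
```

Request:
move_arm(turn=[[0,0,0],[0,0,0],[0,0,0]], dp=[[0,0,0.5],[0,0,0.3],[0,0,0]], jaw=[1,1,1])

```text
clock: 4.85
tool_pos: [0.4217, -0.0965, 0.0306]
eef_rot: [0.43, 0.836, 0.157, -0.304]
contact_force: [-0.9, 0.9, -0.7]
opening: 0.008
```

```bash
cat > look.py <<'E'
import sys
from g import *
from plant import r
n=sys.argv[1]
s=r.snapshot("scene")["frame"][140:300,235:455]; s=cv2.resize(s,None,fx=3.5,fy=3.5,interpolation=cv2.INTER_CUBIC); cv2.imwrite(f"pics/{n}.png",s)
t=r.snapshot("top")["frame"][95:275,265:465]; cv2.imwrite(f"pics/{n}t.png",cv2.resize(t,None,fx=3,fy=3,interpolation=cv2.INTER_CUBIC))
E
python3 look.py a1
python3 - <<'E'
from g import *
rel([-40,48,28],rot("L",40))
E
```

```text
t 4.95 tgt [ 0.422 -0.097  0.028] now bin mm [-40.   46.3  30.8]
turn [-0.      0.0004  0.0003] deg [-0.   0.1  0.1] | dp cur axes [-0.02  0.    0.13] | dp tgt axes [-0.02  0.    0.13] F [-0.4 -0.5 -0.2] q [ 0.54  1.1  -0.29  1.73 -0.16  0.92  1.09]
```

View pics/a1.png

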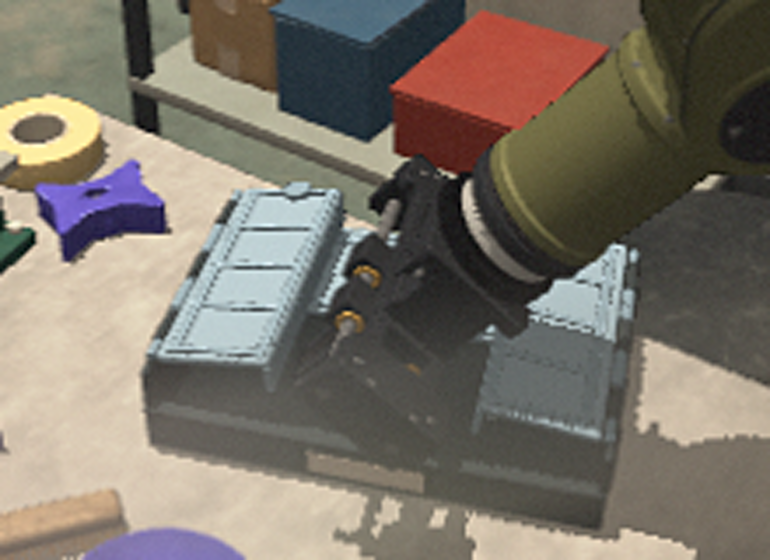

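View pics/a1t.png

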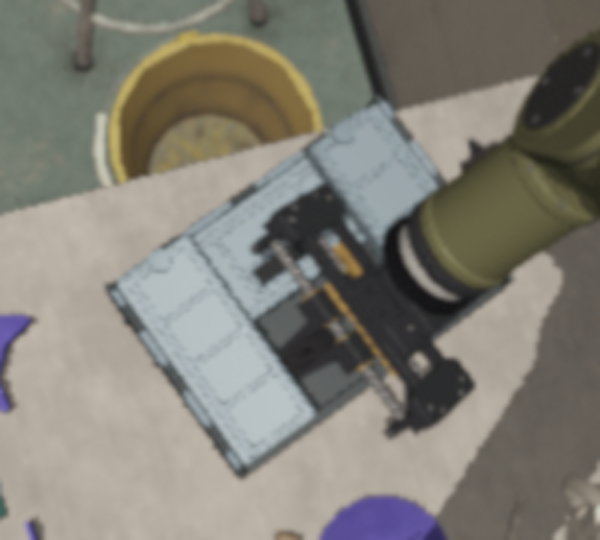

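```bash
cat > way.py <<'E'
from g import *
import sys
def path(t,k,half,As,cur):
    t=np.radians(t);n=np.array([np.cos(t),np.sin(t)]);d=np.array([np.sin(t),-np.cos(t)])
    prev=np.array(cur,float)
    for a in As:
        P=np.array([126-70*np.cos(a)-20*np.sin(a),63+70*np.sin(a)-20*np.cos(a)])
        T=P-half*n+k*d
        D=(T-prev)/25; print(round(a,2),T.round(1),"dp x %.2f z %.2f"%(D@n,D@d)); prev=T
if __name__=="__main__":
    path(40,12,9,[.126]+list(np.arange(.2,1.62,.1)),(46.3,30.8))
E
python3 way.py
```

```text
0.13 [54.9 37. ] dp x 0.42 z 0.03
0.2 [54.2 42.3] dp x 0.12 z -0.18
0.3 [54.  49.6] dp x 0.18 z -0.23
0.4 [54.6 56.9] dp x 0.20 z -0.21
0.5 [55.8 64. ] dp x 0.22 z -0.19
0.6 [57.8 71. ] dp x 0.24 z -0.16
0.7 [60.4 77.8] dp x 0.26 z -0.14
0.8 [63.7 84.3] dp x 0.27 z -0.11
0.9 [67.6 90.4] dp x 0.28 z -0.09
1.0 [72.2 96.1] dp x 0.29 z -0.06
1.1 [ 77.2 101.3] dp x 0.29 z -0.03
1.2 [ 82.8 106. ] dp x 0.29 z -0.00
1.3 [ 88.8 110.1] dp x 0.29 z 0.03
1.4 [ 95.2 113.6] dp x 0.29 z 0.06
1.5 [101.9 116.4] dp x 0.28 z 0.09
1.6 [108.9 118.6] dp x 0.27 z 0.11
```

Request:
move_arm(turn=[[0,0,0],[0,0,0],[0,0,0],[0,0,0],[0,0,0],[0,0,0]], dp=[[0.2,0,0.03],[0.2,0,0],[0.12,0,-0.15],[0.18,0,-0.22],[0.2,0,-0.21],[0.22,0,-0.19]], jaw=[1,1,1,1,1,1])

```text
clock: 5.45
tool_pos: [0.418, -0.0925, 0.0621]
eef_rot: [0.432, 0.835, 0.156, -0.301]
contact_force: [3.0, -4.4, -4.3]
opening: 0.004
```

```bash
python3 look.py a2
python3 - <<'E'
from g import *
rel([-40,55.8,64],rot("L",40))
E
```

```text
t 5.55 tgt [ 0.418 -0.091  0.064] now bin mm [-40.7  54.4  63. ]
turn [0.0002 0.0007 0.0001] deg [0.1 0.3 0. ] | dp cur axes [0.07 0.03 0.  ] | dp tgt axes [0.07 0.03 0.  ] F [ 2.6 -4.1 -1.4] q [ 0.54  1.04 -0.3   1.77 -0.17  0.94  1.07]
```

View pics/a2.png

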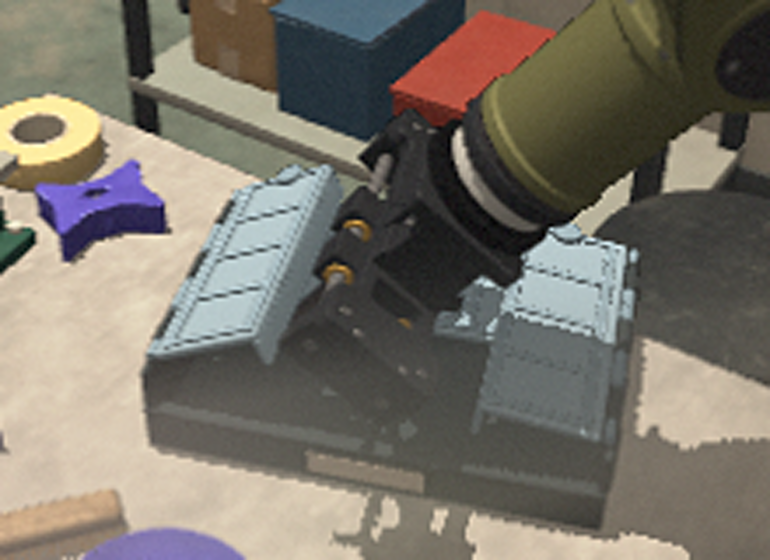

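Request:
move_arm(turn=[[0,0,0],[0,0,0],[0,0,0],[0,0,0],[0,0,0],[0,0,0]], dp=[[0.24,0,-0.16],[0.26,0,-0.14],[0.27,0,-0.11],[0.28,0,-0.09],[0.29,0,-0.06],[0.29,0,-0.03]], jaw=[1,1,1,1,1,1])

```text
clock: 6.05
tool_pos: [0.4052, -0.0742, 0.1]
eef_rot: [0.432, 0.835, 0.157, -0.302]
contact_force: [3.2, -4.6, -1.3]
opening: 0.002
```

Request:
move_arm(turn=[[0,0,0],[0,0,0],[0,0,0]], dp=[[0.29,0,0],[0.29,0,0.03],[0.29,0,0.06]], jaw=[1,1,1])

```text
clock: 6.3
tool_pos: [0.3942, -0.0587, 0.1123]
eef_rot: [0.432, 0.835, 0.157, -0.302]
contact_force: [3.1, -3.4, -1.4]
opening: 0.004
```

```bash
python3 look.py a3
python3 - <<'E'
from g import *
rel([-40,95.2,113.6],rot("L",40))
E
```

```text
t 6.4 tgt [ 0.395 -0.058  0.114] now bin mm [-40.7  97.1 112.8]
turn [-0.0001 -0.      0.0003] deg [-0.  -0.   0.1] | dp cur axes [-0.04  0.03 -0.07] | dp tgt axes [-0.04  0.03 -0.07] F [ 0.6 -0.5 -0.5] q [ 0.53  0.93 -0.33  1.88 -0.21  0.92  1.05]
```

View pics/a3.png

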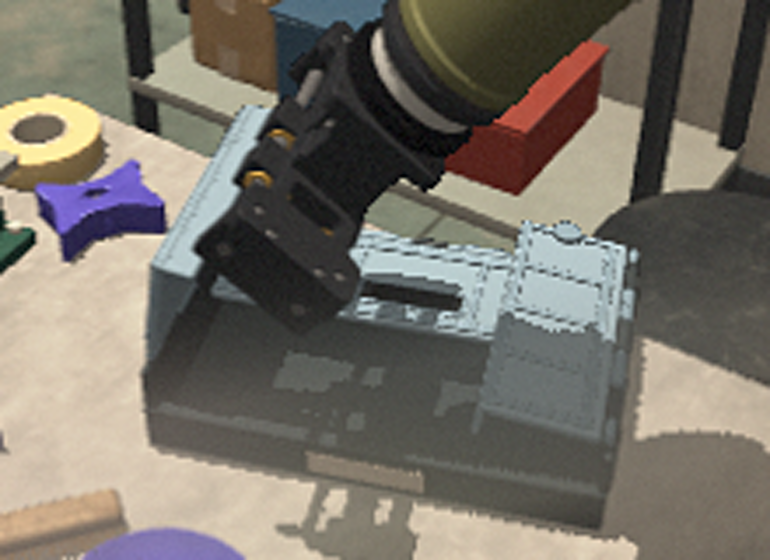

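Request:
move_arm(turn=[[0,0,0],[0,0,0],[0,0,0]], dp=[[0.25,0,0.08],[0.2,0,0.07],[0,0,0]], jaw=[1,1,1])

```text
clock: 6.65
tool_pos: [0.3881, -0.0504, 0.1154]
eef_rot: [0.432, 0.836, 0.156, -0.301]
contact_force: [2.9, -4.6, -3.6]
opening: 0.005
```

Request:
move_arm(turn=[[0,0,0],[0,0,0]], dp=[[0.1,0,0.03],[0,0,0]], jaw=[1,1])

```text
clock: 6.82
tool_pos: [0.3881, -0.0502, 0.1156]
eef_rot: [0.433, 0.836, 0.156, -0.3]
contact_force: [5.5, -8.7, -4.5]
opening: 0.004
```

Request:
move_arm(turn=[[0,0,0],[0,0,0]], dp=[[0.08,0,0.03],[0,0,0]], jaw=[1,1])

```text
clock: 6.98
tool_pos: [0.388, -0.0501, 0.1156]
eef_rot: [0.434, 0.836, 0.155, -0.298]
contact_force: [7.2, -12.1, -6.3]
opening: 0.005
```

```bash
python3 look.py a4
python3 - <<'E'
from g import *
rel([-40,106.8,118],rot("L",40))
E
```

```text
t 7.08 tgt [ 0.388 -0.049  0.118] now bin mm [-40.6 106.  115.6]
turn [ 0.0006  0.002  -0.0003] deg [ 0.2  0.7 -0.1] | dp cur axes [ 0.09  0.03 -0.05] | dp tgt axes [ 0.09  0.03 -0.05] F [  6.5 -12.2  -5.8] q [ 0.52  0.92 -0.33  1.91 -0.22  0.89  1.04]
```

View pics/a4t.png

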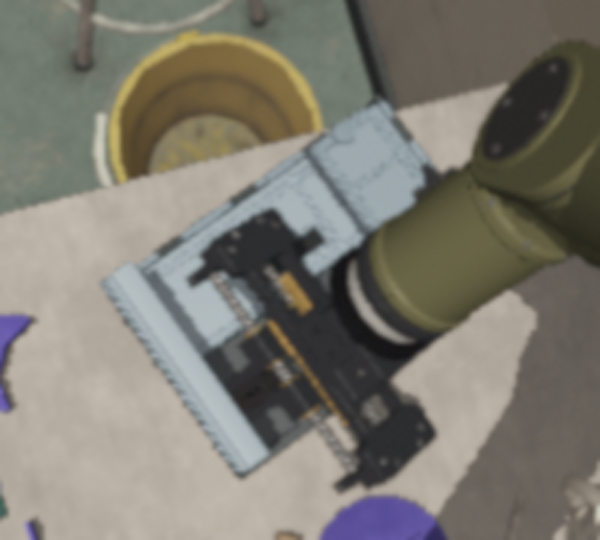

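View pics/a4.png

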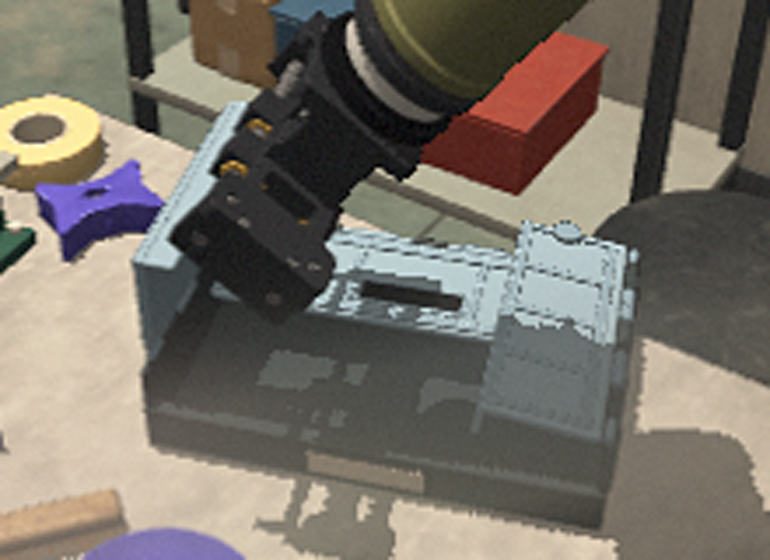

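Request:
move_arm(turn=[[0,0,0],[0,0,0],[0,0,0],[0,0,0],[0,0,0],[0,0,0],[0,0,0],[0,0,0],[0,0,0],[0,0,0]], dp=[[-0.4,0,0],[-0.8,0,0],[-0.8,0,0],[0,0,-0.8],[0,0,-0.8],[0,0,-0.8],[0,0,-0.8],[0,0,-0.8],[0,0,-0.8],[0,0,-0.8]], jaw=[1,1,1,1,1,1,1,1,1,1])

```text
clock: 7.92
tool_pos: [0.4573, -0.1487, 0.194]
eef_rot: [0.43, 0.835, 0.157, -0.307]
contact_force: [0.2, -0.4, -0.7]
opening: 0.007
```

Request:
move_arm(turn=[[0,-0.0185,0],[0,-0.0185,0],[0,-0.0185,0],[0,-0.0185,0],[0,-0.0185,0],[0,-0.0185,0],[0,-0.0185,0],[0,-0.0185,0],[0,-0.0185,0],[0,-0.0185,0]], dp=[[0,0,0],[0,0,0],[0,0,0],[0,0,0],[0,0,0],[0,0,0],[0,0,0],[0,0,0],[0,0,0],[0,0,0]], jaw=[1,1,1,1,1,1,1,1,1,1])

```text
clock: 8.75
tool_pos: [0.455, -0.1503, 0.1913]
eef_rot: [0.451, 0.877, -0.084, 0.141]
contact_force: [-0.1, 0.1, -0.1]
opening: 0.004
```

Request:
move_arm(turn=[[0,-0.0185,0],[0,-0.0185,0],[0,0,0]], dp=[[0,0,0],[0,0,0],[0,0,0]], jaw=[1,1,1])

```text
clock: 9.0
tool_pos: [0.4464, -0.1553, 0.1907]
eef_rot: [0.454, 0.874, -0.102, 0.141]
contact_force: [-0.8, 0.5, -1.0]
opening: 0.003
```

```bash
python3 look.py a5
python3 - <<'E'
from g import *
rel([-40,-48,28],rot("R",40))
E
```

```text
t 9.1 tgt [ 0.478 -0.175  0.028] now bin mm [-53.2 -15.2 191.2]
turn [-0.0076 -0.0558  0.0016] deg [ -2.7 -20.1   0.6] | dp cur axes [0.99 0.85 6.55] | dp tgt axes [3.19 0.53 5.84] F [-0.9  0.3  0.4] q [-0.2   0.59  0.36  2.3   0.79  0.14 -0.08]
```

View pics/a5.png

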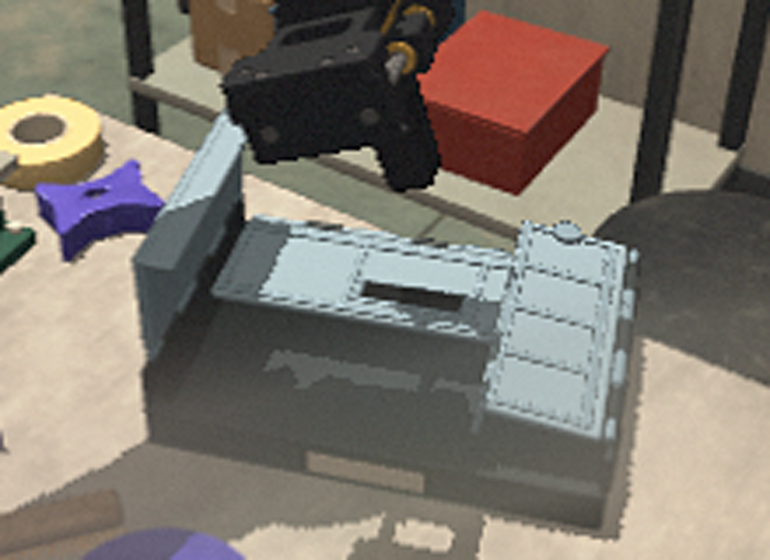

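Request:
move_arm(turn=[[0,-0.0185,0],[0,-0.0185,0],[0,0,0],[0,0,0]], dp=[[0,0,0],[0,0,0],[0,0,0],[0,0,0]], jaw=[1,1,1,1])

```text
clock: 9.43
tool_pos: [0.438, -0.1607, 0.19]
eef_rot: [0.456, 0.869, -0.123, 0.149]
contact_force: [-0.7, -0.6, -0.8]
opening: 0.007
```

Run:
```python
from g import *
rel([-40,0,200],rot("R",40))
```

```text
t 9.43 tgt [ 0.45  -0.136  0.2  ] now bin mm [-63.9 -13.2 190. ]
turn [-0.013  -0.0504  0.0025] deg [ -4.7 -18.1   0.9] | dp cur axes [ 0.34  0.91 -0.64] | dp tgt axes [ 0.15  0.95 -0.65] F [-0.7 -0.6 -0.8] q [-0.22  0.59  0.35  2.33  1.13  0.17 -0.44]
```

Request:
move_arm(turn=[[-0.002,-0.0185,0],[-0.002,-0.0185,0],[-0.002,-0.0185,0],[0,0,0],[0,0,0]], dp=[[0,0.2,-0.2],[0,0.2,-0.2],[0,0.2,-0.2],[0,0,0],[0,0,0]], jaw=[1,1,1,1,1])

```text
clock: 9.85
tool_pos: [0.4287, -0.1635, 0.1923]
eef_rot: [0.451, 0.858, -0.161, 0.183]
contact_force: [1.0, -0.2, -0.3]
opening: 0.004
```

Run:
```python
from g import *
rel([-40,0,200],rot("R",40))
```

```text
t 9.85 tgt [ 0.45  -0.136  0.2  ] now bin mm [-73.1 -10.  192.3]
turn [-0.0186 -0.0349  0.0044] deg [ -6.7 -12.6   1.6] | dp cur axes [ 0.2   1.26 -0.61] | dp tgt axes [ 0.11  1.32 -0.49] F [ 1.  -0.2 -0.3] q [-0.29  0.61  0.35  2.39  1.6   0.26 -0.99]
```

Request:
move_arm(turn=[[-0.006,-0.0115,0],[-0.006,-0.0115,0],[-0.006,-0.0115,0],[0,0,0],[0,0,0]], dp=[[0,0.4,-0.2],[0,0.4,-0.2],[0,0.4,-0.2],[0,0,0],[0,0,0]], jaw=[1,1,1,1,1])

```text
clock: 10.27
tool_pos: [0.4427, -0.1467, 0.1999]
eef_rot: [0.427, 0.845, -0.168, 0.275]
contact_force: [-0.6, -0.6, 0.8]
opening: 0.002
```

Run:
```python
from g import *
rel([-40,0,200],rot("R",40))
```

```text
t 10.27 tgt [ 0.45  -0.136  0.2  ] now bin mm [-52.   -4.5 199.9]
turn [-0.0058 -0.0069  0.0051] deg [-2.1 -2.5  1.8] | dp cur axes [ 0.12  0.48 -0.13] | dp tgt axes [ 0.13  0.48 -0.12] F [-0.6 -0.6  0.8] q [-0.26  0.63  0.1   2.51  1.97  0.6  -1.52]
```

Run:
```python
from g import *
rel([-25,24,127],rot("R",36))
rel([-25,-46.5,29.5],rot("R",36))
```

```text
t 10.27 tgt [ 0.448 -0.108  0.127] now bin mm [-52.   -4.5 199.9]
turn [-0.006   0.0042  0.0049] deg [-2.1  1.5  1.8] | dp cur axes [2.64 1.22 1.58] | dp tgt axes [2.64 1.08 1.69] F [-0.6 -0.6  0.8] q [-0.26  0.63  0.1   2.51  1.97  0.6  -1.52]
t 10.27 tgt [ 0.489 -0.165  0.03 ] now bin mm [-52.   -4.5 199.9]
turn [-0.006   0.0042  0.0049] deg [-2.1  1.5  1.8] | dp cur axes [2.78 1.4  6.38] | dp tgt axes [2.65 1.08 6.5 ] F [-0.6 -0.6  0.8] q [-0.26  0.63  0.1   2.51  1.97  0.6  -1.52]
```

Request:
move_arm(turn=[[-0.006,0.004,0.005],[0,0,0],[0,0,0],[0,0,0],[0,0,0],[0,0,0],[0,0,0]], dp=[[0,0,0],[0,0.54,0],[0,0.54,0],[0.66,0,0.42],[0.66,0,0.42],[0.66,0,0.42],[0.66,0,0.42]], jaw=[1,1,1,1,1,1,1])

```text
clock: 10.85
tool_pos: [0.4496, -0.1092, 0.1275]
eef_rot: [0.438, 0.843, -0.143, 0.277]
contact_force: [0.2, -0.3, 0.1]
opening: 0.001
```

```bash
python3 look.py a6;python3 - <<'E'
from g import *
rel([-25,-46.5,29.5],rot("R",36))
E
```

```text
t 10.95 tgt [ 0.489 -0.165  0.03 ] now bin mm [-24.8  23.6 125.5]
turn [-0.0004  0.0003  0.0001] deg [-0.1  0.1  0. ] | dp cur axes [-0.    0.    4.75] | dp tgt axes [-0.01 -0.01  4.75] F [-1.3  0.3  0.4] q [-0.23  0.83 -0.08  2.54  2.1   0.78 -1.84]
```

View pics/a6.png

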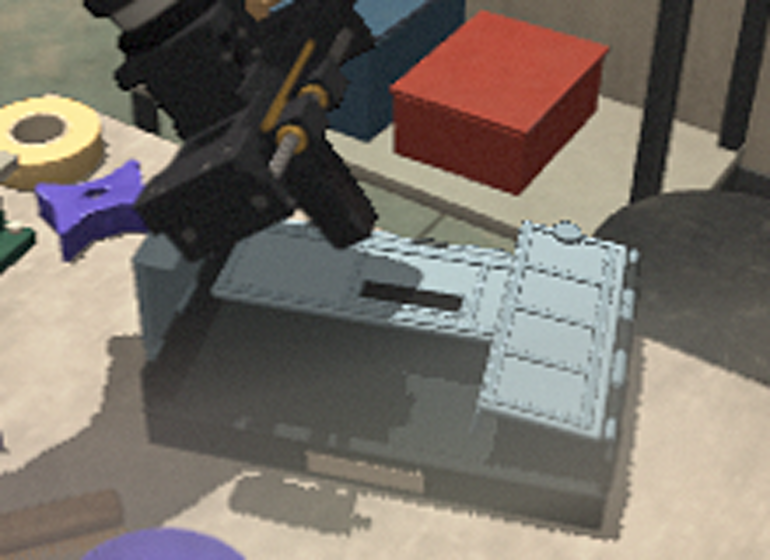

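Request:
move_arm(turn=[[0,0,0],[0,0,0],[0,0,0]], dp=[[0,0,0.6],[0,0,0.6],[0,0,0.6]], jaw=[1,1,1])

```text
clock: 11.2
tool_pos: [0.4657, -0.1313, 0.0924]
eef_rot: [0.437, 0.844, -0.143, 0.278]
contact_force: [-0.4, -0.1, 0.6]
opening: 0.004
```

Run:
```python
from g import *
rel([-25,-46.5,29.5],rot("R",36))
```

```text
t 11.2 tgt [ 0.489 -0.165  0.03 ] now bin mm [-24.2  -5.2  92.4]
turn [ 0.0001  0.0012 -0.0003] deg [ 0.   0.4 -0.1] | dp cur axes [ 0.16 -0.03  3.  ] | dp tgt axes [ 0.14 -0.03  3.01] F [-0.4 -0.1  0.6] q [-0.15  0.92 -0.09  2.5   2.2   0.84 -1.88]
```

Good, q4 is easing.

Request:
move_arm(turn=[[0,0,0],[0,0,0],[0,0,0],[0,0,0],[0,0,0]], dp=[[0.14,0,0.7],[0,0,0.7],[0,0,0.7],[0,0,0.7],[0,0,0.15]], jaw=[1,1,1,1,1])

```text
clock: 11.62
tool_pos: [0.4899, -0.1659, 0.0299]
eef_rot: [0.437, 0.843, -0.144, 0.278]
contact_force: [-0.5, -1.2, 0.1]
opening: 0.006
```

```bash
python3 look.py a7;python3 - <<'E'
from g import *
rel([-25,-46.5,29.5],rot("R",36))
from way import path
path(36,12,9,[.084]+list(np.arange(.2,1.62,.1)),(46.5,29.5))
E
```

```text
t 11.72 tgt [ 0.489 -0.165  0.03 ] now bin mm [-24.1 -45.4  30.6]
turn [ 0.0001  0.0011 -0.0005] deg [ 0.   0.4 -0.2] | dp cur axes [-0.01 -0.04  0.06] | dp tgt axes [-0.01 -0.04  0.06] F [-0.9 -1.2 -0.1] q [-0.05  1.07 -0.09  2.42  2.32  0.91 -1.91]
0.08 [54.3 33.9] dp x 0.36 z 0.04
0.2 [53.2 42.3] dp x 0.16 z -0.30
0.3 [53.  49.6] dp x 0.16 z -0.24
0.4 [53.5 56.8] dp x 0.19 z -0.22
0.5 [54.8 64. ] dp x 0.21 z -0.20
0.6 [56.7 71. ] dp x 0.23 z -0.18
0.7 [59.3 77.8] dp x 0.24 z -0.16
0.8 [62.7 84.3] dp x 0.26 z -0.13
0.9 [66.6 90.4] dp x 0.27 z -0.11
1.0 [71.1 96.1] dp x 0.28 z -0.08
1.1 [ 76.2 101.3] dp x 0.29 z -0.05
1.2 [ 81.8 106. ] dp x 0.29 z -0.02
1.3 [ 87.8 110.1] dp x 0.29 z 0.01
1.4 [ 94.2 113.6] dp x 0.29 z 0.04
1.5 [100.9 116.4] dp x 0.28 z 0.07
1.6 [107.8 118.6] dp x 0.28 z 0.09
```

View pics/a7.png

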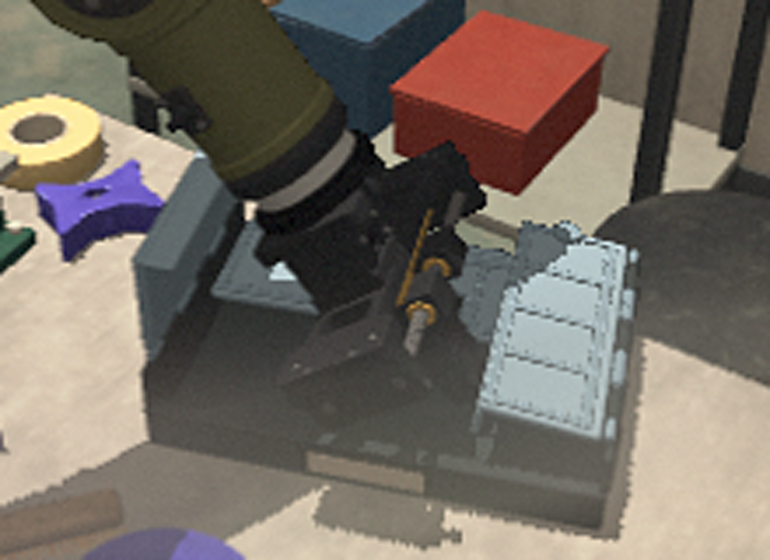

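View pics/a7t.png

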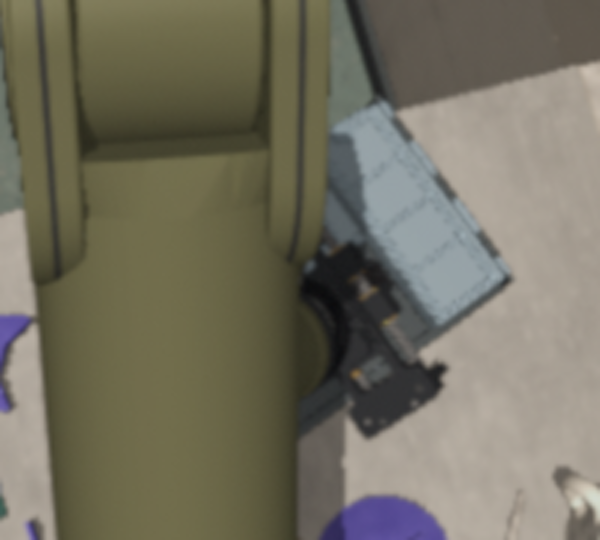

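Request:
move_arm(turn=[[0,0,0],[0,0,0],[0,0,0],[0,0,0],[0,0,0],[0,0,0],[0,0,0]], dp=[[-0.18,0,0.05],[-0.18,0,0.03],[-0.08,0,-0.12],[-0.08,0,-0.12],[-0.16,0,-0.22],[-0.19,0,-0.21],[-0.21,0,-0.2]], jaw=[1,1,1,1,1,1,1])

```text
clock: 12.3
tool_pos: [0.493, -0.1673, 0.0611]
eef_rot: [0.436, 0.846, -0.139, 0.274]
contact_force: [-3.3, 6.9, -3.7]
opening: 0.005
```

```bash
python3 look.py a8;python3 - <<'E'
from g import *
rel([-25,-54.8,64],rot("R",36))
E
```

```text
t 12.4 tgt [ 0.494 -0.172  0.064] now bin mm [-22.9 -50.7  62.1]
turn [ 0.0009 -0.0002  0.0001] deg [ 0.3 -0.1  0. ] | dp cur axes [-0.18 -0.09  0.03] | dp tgt axes [-0.18 -0.09  0.03] F [-4.7  6.4 -2.2] q [-0.05  0.98 -0.07  2.42  2.3   0.83 -1.84]
```

View pics/a8.png

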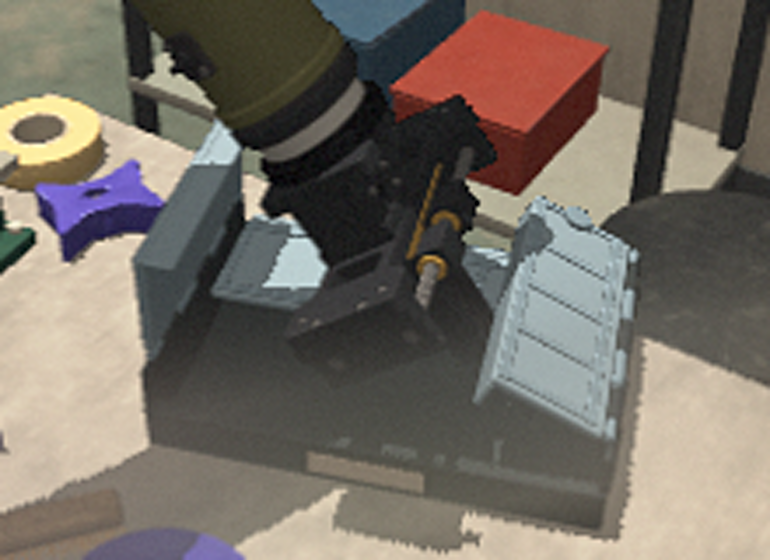

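Request:
move_arm(turn=[[0,0,0],[0,0,0],[0,0,0],[0,0,0],[0,0,0],[0,0,0],[0,0,0]], dp=[[-0.26,0,-0.16],[-0.27,0,-0.14],[-0.28,0,-0.12],[-0.28,0,-0.1],[-0.29,0,-0.08],[-0.3,0,-0.05],[-0.29,0,-0.02]], jaw=[1,1,1,1,1,1,1])

```text
clock: 12.98
tool_pos: [0.5111, -0.1933, 0.1049]
eef_rot: [0.436, 0.845, -0.14, 0.276]
contact_force: [-2.7, 3.6, -2.0]
opening: 0.004
```

Request:
move_arm(turn=[[0,0,0],[0,0,0],[0,0,0]], dp=[[-0.29,0,0.01],[-0.29,0,0.04],[0,0,0]], jaw=[1,1,1])

```text
clock: 13.23
tool_pos: [0.52, -0.206, 0.1131]
eef_rot: [0.437, 0.843, -0.141, 0.279]
contact_force: [-0.2, 1.9, -1.1]
opening: 0.002
```

```bash
python3 look.py a9;python3 - <<'E'
from g import *
rel([-25,-106,118],rot("R",36))
E
```

```text
t 13.33 tgt [ 0.523 -0.214  0.118] now bin mm [-23.3 -97.5 112.7]
turn [ 0.0007  0.0012 -0.0007] deg [ 0.3  0.4 -0.3] | dp cur axes [-0.4  -0.07  0.03] | dp tgt axes [-0.4  -0.07  0.03] F [ 0.2 -0.6  0.5] q [-0.01  0.85  0.03  2.34  2.28  0.65 -1.67]
```

View pics/a9.png

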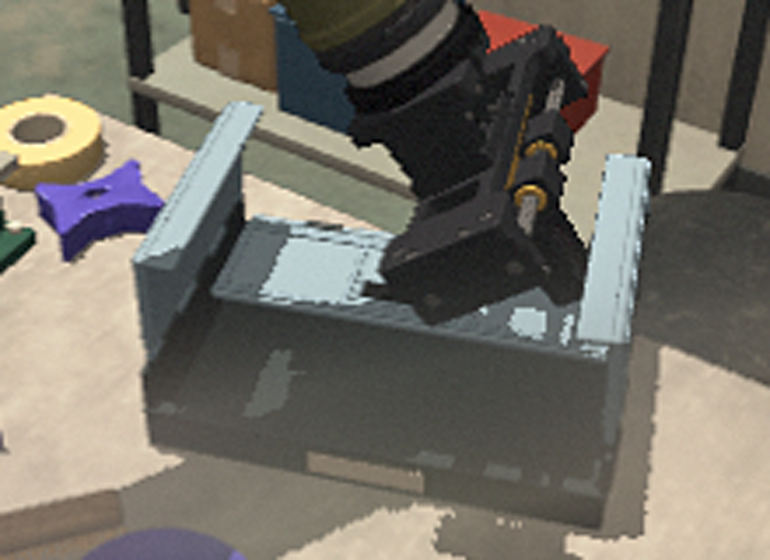

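Request:
move_arm(turn=[[0,0,0],[0,0,0],[0,0,0]], dp=[[-0.2,0,0.05],[-0.12,0,0.03],[0,0,0]], jaw=[1,1,1])

```text
clock: 13.58
tool_pos: [0.5227, -0.2101, 0.1142]
eef_rot: [0.437, 0.845, -0.14, 0.276]
contact_force: [-2.8, 4.8, -2.8]
opening: 0.001
```

Request:
move_arm(turn=[[0,0,0],[0,0,0]], dp=[[-0.12,0,0.02],[0,0,0]], jaw=[1,1])

```text
clock: 13.75
tool_pos: [0.5228, -0.2103, 0.1142]
eef_rot: [0.436, 0.846, -0.139, 0.273]
contact_force: [-4.6, 7.3, -3.6]
opening: 0.005
```

Request:
move_arm(turn=[[0,0,0],[0,0,0]], dp=[[-0.1,0,0.02],[0,0,0]], jaw=[1,1])

```text
clock: 13.92
tool_pos: [0.5229, -0.2104, 0.1143]
eef_rot: [0.435, 0.847, -0.138, 0.271]
contact_force: [-7.3, 11.7, -4.1]
opening: 0.006
```

Run:
```python
from g import *
rel([-25,-106,118],rot("R",36))
```

```text
t 13.92 tgt [ 0.523 -0.214  0.118] now bin mm [ -23.4 -102.9  114.3]
turn [ 0.0007 -0.0015  0.0005] deg [ 0.3 -0.5  0.2] | dp cur axes [-0.19 -0.06 -0.05] | dp tgt axes [-0.19 -0.06 -0.05] F [-7.3 11.7 -4.1] q [-0.    0.84  0.05  2.32  2.28  0.6  -1.64]
```

Request:
move_arm(turn=[[0,0,0],[0,0,0],[0,0,0],[0,0,0],[0,0,0],[0,0,0],[0,0,0],[0,0,0],[0,0,0]], dp=[[0.4,0,0],[0.8,0,0],[0.8,0,0],[0,-0.3,-0.8],[0,-0.3,-0.8],[0,-0.3,-0.8],[0,-0.3,-0.8],[0,-0.3,-0.8],[0,0,0]], jaw=[1,1,1,1,1,1,1,1,1])

```text
clock: 14.67
tool_pos: [0.4395, -0.1563, 0.1711]
eef_rot: [0.437, 0.843, -0.14, 0.28]
contact_force: [0.1, 0.1, 0.2]
opening: 0.007
```

```bash
python3 look.py a10
python3 - <<'E'
from g import *
rel([-80,0,150],rot("B",40))
Rt=rot("B",40)*R.from_rotvec([0,0,np.pi]); rel([-80,0,150],Rt)
E
```

```text
t 14.77 tgt [ 0.417 -0.159  0.15 ] now bin mm [-60.  -10.6 169.1]
turn [-0.1539 -0.007  -0.1972] deg [-55.4  -2.5 -71. ] | dp cur axes [ 0.79 -0.8   0.36] | dp tgt axes [1.1  0.42 0.07] F [ 0.3 -0.2  0.2] q [-0.08  0.71 -0.1   2.56  2.13  0.75 -1.7 ]
t 14.77 tgt [ 0.417 -0.159  0.15 ] now bin mm [-60.  -10.6 169.1]
turn [-0.0075  0.1634  0.2654] deg [-2.7 58.8 95.5] | dp cur axes [ 0.79 -0.8   0.36] | dp tgt axes [-1.1  -0.42  0.07] F [ 0.3 -0.2  0.2] q [-0.08  0.71 -0.1   2.56  2.13  0.75 -1.7 ]
```

View pics/a10.png

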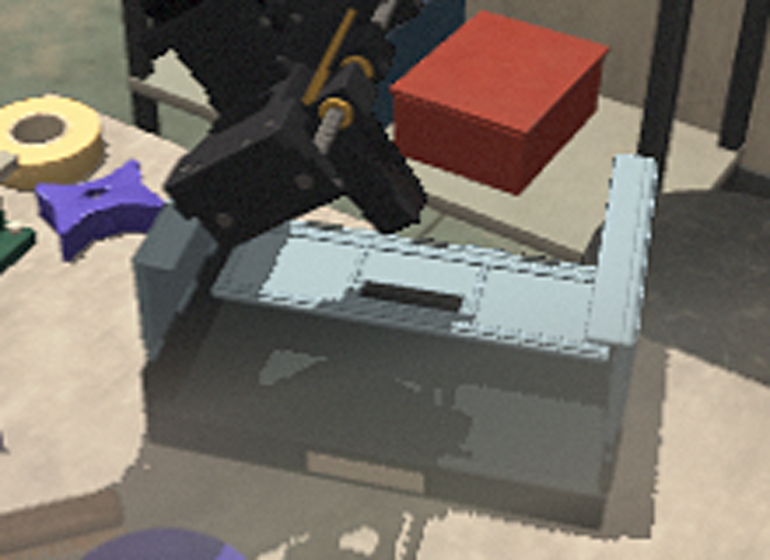

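View pics/a10t.png

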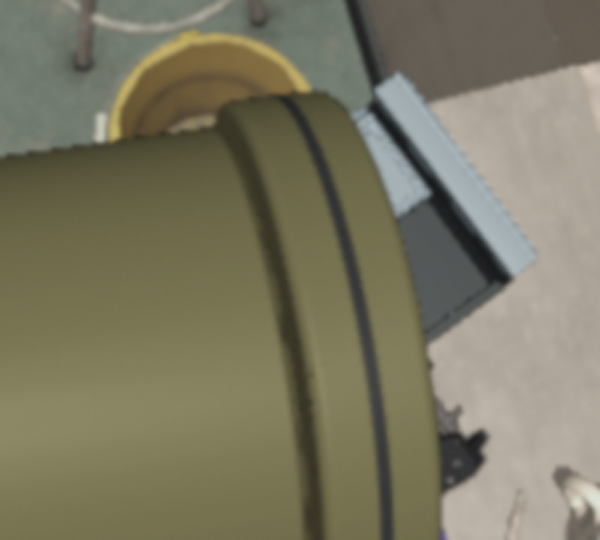

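```bash
cat > kin.py <<'E'
from g import *
def fk(q,L):
    y=lambda a:R.from_euler("y",a); z=lambda a:R.from_euler("z",a)
    R2=z(q[0])*y(q[1]); R4=R2*z(q[2])*y(q[3]); R6=R4*z(q[4])*y(q[5]); R7=R6*z(q[6])
    p=np.array([0,0,L[0]])+R2.apply([0,0,L[1]])+R4.apply([0,0,L[2]])+R6.apply([0,0,L[3]])
    return p,R7
E
python3 - <<'E'
from kin import *
from plant import r
st=r.get_state()
data=[([-1.21217254,  0.68998702, -0.19452229,  1.56633666,  0.15730582,0.90250615, -0.21512821],[0.19930625, 0.59170175, 0.23791032],[ 1.61666532e-01,  9.86845014e-01, -9.18369999e-04, -8.26955250e-05]),
([ 0.57,0.81,-0.29,1.57,-0.19,1.36,1.03],[0.4456,-.1331,.2374],[0.431,0.835,0.157,-0.304]),
([-0.,0.84,0.05,2.32,2.28,0.6,-1.64],[0.5229, -0.2104, 0.1143],[0.435,.847,-.138,.271]),
(st["q"],st["tool_pos"],st["eef_rot"])]
for q,p,e in data:
    P,M=fk(q,[.3,.4,.4,.2]); print((M.inv()*R.from_quat(e)).as_rotvec().round(3))
E
```

```text
[ 0.003 -0.003 -0.921]
[-0.771  0.782  0.059]
[ 0.693 -0.693  0.121]
[ 0.709 -0.709  0.12 ]
```

```bash
cat > kf.py <<'E'
from kin import *
import itertools
from plant import r
st=r.get_state()
data=[([-1.21217254,  0.68998702, -0.19452229,  1.56633666,  0.15730582,0.90250615, -0.21512821],[0.19930625, 0.59170175, 0.23791032],[ 1.61666532e-01,  9.86845014e-01, -9.18369999e-04, -8.26955250e-05]),
([ 0.57,0.81,-0.29,1.57,-0.19,1.36,1.03],[0.4456,-.1331,.2374],[0.431,0.835,0.157,-0.304]),
([ 0.54,1.1,-0.29,1.73,-0.16,0.92,1.09],[0.4217,-.0965,.0306],[0.43,0.836,0.157,-0.304]),
([-0.,0.84,0.05,2.32,2.28,0.6,-1.64],[0.5229, -0.2104, 0.1143],[0.435,.847,-.138,.271]),
(st["q"],st["tool_pos"],st["eef_rot"])]
best=[]
for sg in itertools.product((1,-1),repeat=4):
  S=np.array([sg[0],1,sg[1],1,sg[2],1,sg[3]])
  def f(v):
    o=[]
    for q,p,e in data:
        q=S*np.array(q); q=q+np.array([v[4],0,0,0,0,0,v[5]])
        P,M=fk(q,v[:4]); o+=list((P-p)*5)+list((M.inv()*R.from_quat(e)).as_rotvec())
    return np.array(o)
  for v5 in (0,1.57,3.14,-1.57):
    s=least_squares(f,[.3,.4,.4,.2,0,v5]); best.append((s.cost,sg,s.x.round(4)))
best.sort(key=lambda t:t[0])
for b in best[:3]: print(b)
E
python3 kf.py
```

```text
(np.float64(0.011656773849057667), (-1, -1, -1, -1), array([ 0.3268,  0.5767,  0.3249,  0.3369, -0.0785,  1.5085]))
(np.float64(0.011656773849057707), (-1, -1, -1, -1), array([ 0.3268,  0.5767,  0.3249,  0.3369, -0.0785,  1.5085]))
(np.float64(0.011656773849057734), (-1, -1, -1, -1), array([ 0.3268,  0.5767,  0.3249,  0.3369, -0.0785,  1.5085]))
```

```bash
cat > kf2.py <<'E'
from kf import data
from kin import *
import pickle
S=np.array([-1,1,-1,1,-1,1,-1])
def fk2(q,v):
    q=S*np.array(q)+v[4:11]
    y=lambda a:R.from_euler("y",a); z=lambda a:R.from_euler("z",a)
    R1=z(q[0]);R2=R1*y(q[1]); R4=R2*z(q[2])*y(q[3]); R6=R4*z(q[4])*y(q[5]); R7=R6*z(q[6])
    p=np.array([0,0,v[0]])+R1.apply([v[11],0,0])+R2.apply([v[12],0,v[1]])+R4.apply([v[13],0,v[2]])+R6.apply([v[14],0,v[3]])
    return p,R7
# more data
D=list(data)+[([0.39,0.49,-0.3,2.03,0.23,0.65,1.19],[0.4449,-0.1337,0.2385],[0.162,0.987,0,0]),
([0.52,0.92,-0.33,1.91,-0.22,0.89,1.04],[0.388,-0.0501,0.1156],[0.434,0.836,0.155,-0.298]),
([-0.23,0.83,-0.08,2.54,2.1,0.78,-1.84],[0.4496,-0.1092,0.1275],[0.438,0.843,-0.143,0.277]),
([-0.05,1.07,-0.09,2.42,2.32,0.91,-1.91],[0.4899,-0.1659,0.0299],[0.437,0.843,-0.144,0.278])]
def f(v):
    o=[]
    for q,p,e in D:
        P,M=fk2(q,v); o+=list((P-p)*4)+list((M.inv()*R.from_quat(e)).as_rotvec())
    return np.r_[o,0.02*v[4:10],.05*v[11:]]
v0=np.r_[.3268,.5767,.3249,.3369,np.zeros(6),1.5085,np.zeros(4)]
s=least_squares(f,v0,loss="soft_l1",f_scale=.02);print(s.cost,s.x.round(3)); print(np.abs(f(s.x)[:54].reshape(-1,6)).max(1).round(3))
np.save("kin.npy",s.x)
E
python3 kf2.py
```

```text
(np.float64(0.011656773849057667), (-1, -1, -1, -1), array([ 0.3268,  0.5767,  0.3249,  0.3369, -0.0785,  1.5085]))
(np.float64(0.011656773849057707), (-1, -1, -1, -1), array([ 0.3268,  0.5767,  0.3249,  0.3369, -0.0785,  1.5085]))
(np.float64(0.011656773849057734), (-1, -1, -1, -1), array([ 0.3268,  0.5767,  0.3249,  0.3369, -0.0785,  1.5085]))
0.004295820757218513 [ 3.590e-01  5.670e-01  3.490e-01  3.410e-01 -8.400e-02 -8.700e-02
  1.200e-02  8.500e-02 -2.700e-02  1.400e-02  1.533e+00 -2.000e-03
  5.500e-02  5.000e-03  1.000e-03]
[0.052 0.015 0.02  0.024 0.019 0.037 0.017 0.023 0.017]
```

```bash
cat > ik.py <<'E'
from g import *
v=np.load("kin.npy");S=np.array([-1,1,-1,1,-1,1,-1])
def fk2(q):
    q=S*np.array(q)+v[4:11]
    y=lambda a:R.from_euler("y",a); z=lambda a:R.from_euler("z",a)
    R1=z(q[0]);R2=R1*y(q[1]); R4=R2*z(q[2])*y(q[3]); R6=R4*z(q[4])*y(q[5]); R7=R6*z(q[6])
    p=np.array([0,0,v[0]])+R1.apply([v[11],0,0])+R2.apply([v[12],0,v[1]])+R4.apply([v[13],0,v[2]])+R6.apply([v[14],0,v[3]])
    return p,R7
lo=np.array([-3.01,-.46,-1.47,.13,-1,.04,-2.66])+.01;hi=np.array([3.01,2.08,1.51,2.56,4.14,2.09,2.66])-.01
def ik(p,Rt,q0,w=.02):
    f=lambda q:np.r_[(lambda P,M:np.r_[(P-p)*10,(M.inv()*Rt).as_rotvec()*2])(*fk2(q)),w*(q-q0)*.1]
    s=least_squares(f,np.clip(q0,lo+1e-3,hi-1e-3),bounds=(lo,hi)); return s.x,np.abs(s.fun[:6]).max()
def dirrot(t,az,flip,roll=0):
    # tool z tilted t from down toward bin azimuth az(deg); jaw perpendicular horizontal; then rolled about tool z
    Rb=rot("B",t); Rz=R.from_rotvec([0,0,np.radians(az)])
    Rr=Rz*Rb
    return Rr*R.from_rotvec([0,0,np.radians(roll)+ (np.pi if flip else 0)])
if __name__=="__main__":
    qc=np.array([-.08,.71,-.1,2.54,2.13,.75,-1.7])
    rng=np.random.default_rng(0)
    for name,pb in(("low",[-10,0,22]),("high",[80,0,100])):
      pw=b2w(B,np.array(pb)/1000)[0]
      for t in(10,20,30,40):
        for flip in(0,1):
          best=None
          for k in range(12):
            q0=qc if k==0 else rng.uniform(lo,hi)
            q,e=ik(pw,dirrot(t,0,flip),q0)
            if e<.03 and(best is None or np.abs(q-qc).sum()<np.abs(best-qc).sum()): best=q
          print(name,t,flip,None if best is None else best.round(2))
E
python3 ik.py
```

```text
low 10 0 [ 0.27  0.91 -0.    2.22  4.13  0.14 -1.66]
low 10 1 [ 0.55  0.96 -0.51  2.21  1.8   0.25 -2.51]
low 20 0 [ 0.29  0.95  0.16  2.3   4.13  0.48 -1.52]
low 20 1 [ 0.82  1.11 -0.85  2.27  2.05  0.46 -2.65]
low 30 0 [ 0.62  1.03 -0.23  2.36  3.73  0.5  -0.99]
low 30 1 [ 1.01  1.27 -1.04  2.32  2.22  0.56 -2.65]
low 40 0 [ 0.57  1.11  0.08  2.39  4.13  0.89 -1.18]
low 40 1 [ 1.17  1.43 -1.13  2.34  2.35  0.58 -2.59]
high 10 0 [ 0.67  1.02 -1.07  1.99  1.19  0.73  1.09]
high 10 1 [ 0.52  0.88 -0.73  2.01  1.    0.45 -1.87]
high 20 0 [ 0.39  0.8  -0.31  2.16  4.13  0.05 -1.76]
high 20 1 [ 0.48  0.82 -0.48  2.14  1.51  0.05 -2.29]
high 30 0 [ 0.37  0.83 -0.11  2.25  4.13  0.4  -1.64]
high 30 1 [ 0.83  1.05 -1.02  2.2   1.97  0.4  -2.65]
high 40 0 [ 0.72  0.97 -0.58  2.31  3.52  0.41 -0.91]
high 40 1 [ 1.    1.27 -1.26  2.26  2.13  0.57 -2.65]
```

Run:
```python
from ik import *
qc=np.array([-.08,.71,-.1,2.54,2.13,.75,-1.7])
for pb in([0,0,160],[20,0,160],[-10,0,100],[-15,0,22],[80,0,100]):
  q=qc
  for az in(-90,-75,-60,-45,-30,-15,0):
    q,e=ik(b2w(B,np.array(pb)/1000)[0],dirrot(35,az,0),q)
    print(pb,az,q.round(2),round(e,3))
```

```text
[0, 0, 160] -90 [-0.17  0.71 -0.06  2.43  1.98  0.63 -1.57] 0.0
[0, 0, 160] -75 [-0.01  0.73 -0.2   2.54  2.3   0.77 -1.6 ] 0.0
[0, 0, 160] -60 [ 0.58  1.06 -1.4   2.55  1.8   1.42 -0.93] 0.0
[0, 0, 160] -45 [ 0.76  1.08 -1.46  2.55  1.92  1.27 -0.59] 0.018
[0, 0, 160] -30 [ 0.93  1.09 -1.45  2.52  2.03  1.03 -0.24] 0.0
[0, 0, 160] -15 [ 1.06  1.06 -1.35  2.42  2.05  0.69  0.15] 0.0
[0, 0, 160] 0 [ 1.07  0.94 -1.08  2.32  2.08  0.24  0.47] 0.0
[20, 0, 160] -90 [-0.2   0.71 -0.05  2.38  1.9   0.61 -1.49] 0.0
[20, 0, 160] -75 [-0.04  0.72 -0.2   2.49  2.24  0.73 -1.55] 0.0
[20, 0, 160] -60 [ 0.36  0.83 -0.81  2.55  2.14  1.01 -1.17] 0.0
[20, 0, 160] -45 [ 0.64  0.94 -1.15  2.55  2.12  1.08 -0.77] 0.0
[20, 0, 160] -30 [ 0.81  0.94 -1.13  2.51  2.29  0.83 -0.48] 0.0
[20, 0, 160] -15 [ 0.93  0.91 -1.05  2.42  2.42  0.51 -0.21] 0.0
[20, 0, 160] 0 [ 0.97  0.87 -0.92  2.31  2.55  0.17 -0.02] 0.0
[-10, 0, 100] -90 [-0.12  0.88 -0.14  2.48  2.15  0.8  -1.79] 0.0
[-10, 0, 100] -75 [ 0.37  1.14 -1.11  2.55  1.86  1.47 -1.33] 0.0
[-10, 0, 100] -60 [ 0.59  1.29 -1.46  2.55  1.83  1.63 -0.89] 0.067
[... 478 characters left out ...]
45 [ 0.79  1.58 -1.46  2.55  2.12  1.64 -0.41] 0.087
[-15, 0, 22] -30 [ 0.94  1.61 -1.46  2.55  2.22  1.45 -0.04] 0.002
[-15, 0, 22] -15 [ 1.09  1.54 -1.38  2.45  2.2   1.08  0.33] 0.0
[-15, 0, 22] 0 [ 1.15  1.43 -1.23  2.33  2.11  0.69  0.7 ] 0.0
[80, 0, 100] -90 [-0.25  0.86 -0.07  2.24  1.85  0.64 -1.5 ] 0.0
[80, 0, 100] -75 [-0.11  0.87 -0.2   2.36  2.2   0.76 -1.56] 0.0
[80, 0, 100] -60 [ 0.03  0.89 -0.28  2.45  2.49  0.86 -1.5 ] 0.0
[80, 0, 100] -45 [ 0.18  0.9  -0.32  2.49  2.76  0.87 -1.35] 0.0
[80, 0, 100] -30 [ 0.34  0.9  -0.35  2.47  3.02  0.78 -1.18] 0.0
[80, 0, 100] -15 [ 0.49  0.9  -0.4   2.4   3.27  0.58 -1.05] 0.0
[80, 0, 100] 0 [ 0.65  0.92 -0.53  2.28  3.5   0.32 -0.97] 0.0
```

Run:
```python
from ik import *
q=np.array([-.08,.71,-.1,2.54,2.13,.75,-1.7])
for t in (30,):
 for pb,az in [((90,0,175),a) for a in(-90,-70,-50,-30,-15,0)]+[((60,0,175),0),((30,0,150),0),((0,0,110),0),((-15,0,70),0),((-25,0,22),0),((0,0,40),0),((40,0,100),0),((75,0,115),0)]:
    q,e=ik(b2w(B,np.array(pb)/1000)[0],dirrot(t,az,0),q)
    print(pb,az,q.round(2),round(e,3))
from plant import r
rel([90,0,175],dirrot(36,-90,0));
```

```text
(90, 0, 175) -90 [-0.09  0.69 -0.27  2.14  1.41  0.63 -0.97] 0.0
(90, 0, 175) -70 [ 0.07  0.67 -0.41  2.27  1.82  0.59 -1.01] 0.0
(90, 0, 175) -50 [ 0.27  0.68 -0.54  2.34  2.16  0.54 -0.91] 0.0
(90, 0, 175) -30 [ 0.46  0.7  -0.62  2.33  2.44  0.4  -0.71] 0.0
(90, 0, 175) -15 [ 0.58  0.72 -0.65  2.27  2.62  0.22 -0.55] 0.0
(90, 0, 175) 0 [ 0.7   0.76 -0.75  2.17  1.75  0.05  0.62] 0.0
(60, 0, 175) 0 [ 0.79  0.77 -0.82  2.21  1.79  0.08  0.61] 0.0
(30, 0, 150) 0 [ 0.91  0.88 -0.96  2.26  1.91  0.22  0.55] 0.0
(0, 0, 110) 0 [ 0.99  1.02 -1.03  2.31  2.04  0.36  0.51] 0.0
(-15, 0, 70) 0 [ 1.02  1.14 -1.04  2.33  2.14  0.46  0.49] 0.0
(-25, 0, 22) 0 [ 1.04  1.27 -1.03  2.34  2.23  0.55  0.5 ] 0.0
(0, 0, 40) 0 [ 0.99  1.22 -1.04  2.31  2.18  0.53  0.48] 0.0
(40, 0, 100) 0 [ 0.91  1.05 -1.03  2.26  2.02  0.4   0.49] 0.0
(75, 0, 115) 0 [ 0.83  1.   -1.    2.21  1.95  0.35  0.5 ] 0.0
t 14.77 tgt [ 0.556 -0.061  0.175] now bin mm [-60.  -10.6 169.1]
turn [ 0.0009  0.001  -0.0007] deg [ 0.3  0.4 -0.3] | dp cur axes [ 0.23  6.   -0.41] | dp tgt axes [ 0.21  6.   -0.44] F [ 0.3 -0.2  0.2] q [-0.08  0.71 -0.1   2.56  2.13  0.75 -1.7 ]
```

Request:
move_arm(turn=[[0,0,0],[0,0,0],[0,0,0],[0,0,0],[0,0,0],[0,0,0],[0,0,0],[0,0,0]], dp=[[0,0.75,-0.05],[0,0.75,-0.05],[0,0.75,-0.05],[0,0.75,-0.05],[0,0.75,-0.05],[0,0.75,-0.05],[0,0.75,-0.05],[0,0.75,-0.05]], jaw=[1,1,1,1,1,1,1,1])

```text
clock: 15.43
tool_pos: [0.5585, -0.0647, 0.1767]
eef_rot: [0.437, 0.844, -0.142, 0.278]
contact_force: [-0.5, -0.4, -0.1]
opening: 0.005
```

Request:
move_arm(turn=[[-0.0105,0,-0.0144],[-0.0105,0,-0.0144],[-0.0105,0,-0.0144],[-0.0105,0,-0.0144],[-0.0105,0,-0.0144],[-0.0105,0,-0.0144],[-0.0105,0,-0.0144],[0,0,0]], dp=[[0,0,0],[0,0,0],[0,0,0],[0,0,0],[0,0,0],[0,0,0],[0,0,0],[0,0,0]], jaw=[1,1,1,1,1,1,1,1])

```text
clock: 16.1
tool_pos: [0.5562, -0.0703, 0.1761]
eef_rot: [0.099, 0.945, -0.034, 0.31]
contact_force: [-0.3, -2.3, 0.6]
opening: 0.005
```

Run:
```python
from ik import *
rel([90,0,175],dirrot(36,-45,0)); rel([90,0,175],dirrot(36,0,0))
```

```text
t 16.1 tgt [ 0.556 -0.061  0.175] now bin mm [ 84.8  -7.8 176.1]
turn [-0.0041  0.0008 -0.005 ] deg [-1.5  0.3 -1.8] | dp cur axes [ 0.1   0.36 -0.02] | dp tgt axes [ 0.09  0.37 -0.01] F [-0.3 -2.3  0.6] q [ 0.08  0.68 -0.19  2.42  2.68  0.64 -1.35]
t 16.1 tgt [ 0.556 -0.061  0.175] now bin mm [ 84.8  -7.8 176.1]
turn [-0.0778  0.0006 -0.106 ] deg [-28.    0.2 -38.2] | dp cur axes [ 0.1   0.36 -0.02] | dp tgt axes [-0.14  0.31  0.16] F [-0.3 -2.3  0.6] q [ 0.08  0.68 -0.19  2.42  2.68  0.64 -1.35]
```

Request:
move_arm(turn=[[-0.0105,0,-0.0144],[-0.0105,0,-0.0144],[-0.0105,0,-0.0144],[-0.0105,0,-0.0144],[-0.0105,0,-0.0144],[0,0,0],[0,0,0]], dp=[[0,0,0],[0,0,0],[0,0,0],[0,0,0],[0,0,0],[0,0,0],[0,0,0]], jaw=[1,1,1,1,1,1,1])

```text
clock: 16.68
tool_pos: [0.5585, -0.0664, 0.1768]
eef_rot: [-0.165, 0.936, 0.054, 0.308]
contact_force: [0.5, 0.3, -0.6]
opening: 0.006
```

```bash
python3 look.py b1
python3 - <<'E'
from ik import *
rel([20,0,150],dirrot(36,0,0))
E
```

```text
t 16.78 tgt [ 0.499 -0.101  0.15 ] now bin mm [ 89.9  -3.4 177. ]
turn [-0.0248  0.0009 -0.0336] deg [ -8.9   0.3 -12.1] | dp cur axes [ 2.84 -0.6  -0.75] | dp tgt axes [ 2.9   0.13 -0.77] F [-0.2 -0.4  0.7] q [ 0.48  0.71 -0.42  2.33  3.31  0.4  -1.16]
```

View pics/b1.png

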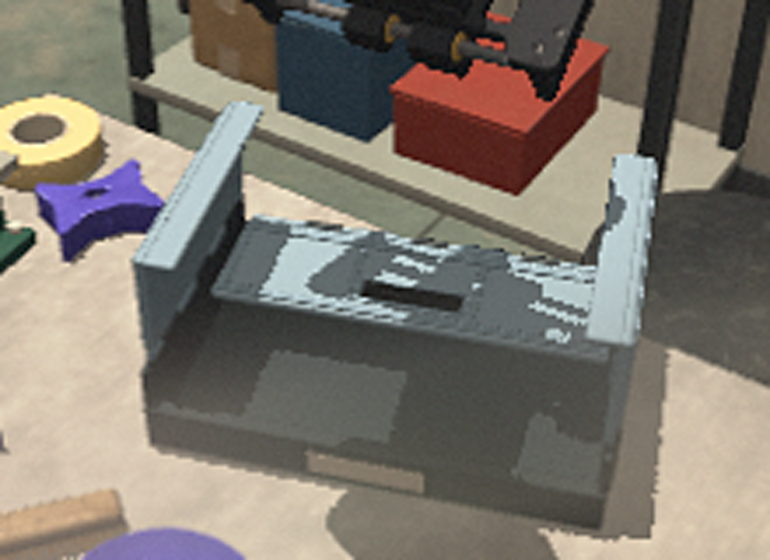

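Run:
```python
from ik import *
q=np.array([ 0.48,0.71,-0.42,2.33,3.31,0.4,-1.16])
for t in (36,30):
 for pb,az in [((40,0,170),-15),((0,0,150),-15),((0,0,130),0),((-15,0,130),0),((-30,0,130),0),((-30,0,40),0),((-5,0,21),0)]:
    q,e=ik(b2w(B,np.array(pb)/1000)[0],dirrot(t,az,0),q)
    print(pb,az,q.round(2),round(e,3))
rel([0,0,150],dirrot(36,-15,0))
```

```text
(40, 0, 170) -15 [ 0.63  0.73 -0.47  2.44  3.4   0.45 -1.15] 0.0
(0, 0, 150) -15 [ 0.7   0.79 -0.44  2.5   3.45  0.54 -1.08] 0.0
(0, 0, 130) 0 [ 0.86  0.86 -0.58  2.37  3.68  0.3  -1.01] 0.0
(-15, 0, 130) 0 [ 0.89  0.86 -0.59  2.38  3.7   0.29 -1.  ] 0.0
(-30, 0, 130) 0 [ 0.93  0.87 -0.6   2.39  3.73  0.29 -0.99] 0.0
(-30, 0, 40) 0 [ 0.83  1.07 -0.4   2.4   3.68  0.51 -0.81] 0.0
(-5, 0, 21) 0 [ 0.77  1.11 -0.38  2.38  3.64  0.54 -0.8 ] 0.0
(40, 0, 170) -15 [ 0.58  0.68 -0.47  2.36  3.31  0.26 -1.14] 0.0
(0, 0, 150) -15 [ 0.65  0.73 -0.45  2.43  3.36  0.35 -1.08] 0.0
(0, 0, 130) 0 [ 0.79  0.81 -0.58  2.33  3.55  0.17 -0.97] 0.0
(-15, 0, 130) 0 [ 0.83  0.81 -0.58  2.35  3.57  0.18 -0.96] 0.0
(-30, 0, 130) 0 [ 0.86  0.81 -0.59  2.36  3.58  0.18 -0.95] 0.0
(-30, 0, 40) 0 [ 0.75  1.01 -0.39  2.38  3.55  0.41 -0.79] 0.0
(-5, 0, 21) 0 [ 0.69  1.05 -0.37  2.35  3.52  0.44 -0.79] 0.0
t 16.78 tgt [ 0.482 -0.113  0.15 ] now bin mm [ 89.9  -3.4 177. ]
turn [-0.0002  0.001  -0.    ] deg [-0.1  0.3 -0. ] | dp cur axes [ 3.47 -0.8  -1.21] | dp tgt axes [ 3.47 -0.8  -1.19] F [-0.2 -0.4  0.7] q [ 0.48  0.71 -0.42  2.33  3.31  0.4  -1.16]
```

Request:
move_arm(turn=[[0,0,0],[0,0,0],[0,0,0],[0,0,0],[0,0,0],[-0.0083,0,-0.0112],[-0.0083,0,-0.0112],[-0.0083,0,-0.0112],[0,0,0]], dp=[[0.69,-0.16,-0.24],[0.69,-0.16,-0.24],[0.69,-0.16,-0.24],[0.69,-0.16,-0.24],[0.69,-0.16,-0.24],[0,0,0],[0,0,0],[0,0,0],[0,0,0]], jaw=[1,1,1,1,1,1,1,1,1])

```text
clock: 17.53
tool_pos: [0.4847, -0.1151, 0.1504]
eef_rot: [-0.289, 0.905, 0.094, 0.298]
contact_force: [0.2, -0.3, -0.1]
opening: 0.009
```

Run:
```python
from ik import *
rel([-30,0,130],dirrot(36,0,0)) 
rel([-30,0,45],dirrot(36,0,0))
```

```text
t 17.53 tgt [ 0.458 -0.13   0.13 ] now bin mm [  0.6  -2.9 150.4]
turn [-0.0003  0.0012  0.0002] deg [-0.1  0.4  0.1] | dp cur axes [ 1.47  0.12 -0.07] | dp tgt axes [ 1.47  0.12 -0.06] F [ 0.2 -0.3 -0.1] q [ 0.85  0.8  -0.59  2.34  3.73  0.27 -1.07]
t 17.53 tgt [ 0.458 -0.13   0.045] now bin mm [  0.6  -2.9 150.4]
turn [-0.0003  0.0012  0.0002] deg [-0.1  0.4  0.1] | dp cur axes [3.49 0.13 2.67] | dp tgt axes [3.47 0.12 2.69] F [ 0.2 -0.3 -0.1] q [ 0.85  0.8  -0.59  2.34  3.73  0.27 -1.07]
```

Request:
move_arm(turn=[[0,0,0],[0,0,0],[0,0,0],[0,0,0],[0,0,0],[0,0,0],[0,0,0],[0,0,0]], dp=[[0.7,0.02,0.54],[0.7,0.02,0.54],[0.7,0.02,0.54],[0.7,0.03,0.54],[0.68,0.03,0.52],[-0.1,0,0.5],[-0.1,0,0.5],[0,0,0]], jaw=[1,1,1,1,1,1,1,1])

```text
clock: 18.2
tool_pos: [0.4738, -0.1158, 0.027]
eef_rot: [-0.291, 0.904, 0.095, 0.298]
contact_force: [0.4, 0.8, 0.3]
opening: 0.007
```

```bash
python3 look.py b2
python3 - <<'E'
from ik import *
rel([-5,0,21],dirrot(36,0,0)) 
def path(t,k,half,As,cur):
    t=np.radians(t);n=np.array([np.cos(t),np.sin(t)]);d=np.array([np.sin(t),-np.cos(t)]);prev=np.array(cur,float)
    for a in As:
        P=np.array([86.5-84*np.cos(a)-3.5*np.sin(a),40+84*np.sin(a)-3.5*np.cos(a)]);T=P-half*n+k*d
        D=(T-prev)/25; print(round(a,2),T.round(1),"dp x %.2f z %.2f"%(-D@n,D@d)); prev=T
path(36,9,9,[.02]+list(np.arange(.1,1.35,.1)),(-5,21))
E
```

```text
t 18.3 tgt [ 0.478 -0.116  0.021] now bin mm [-10.6   2.5  28.1]
turn [0.0001 0.001  0.0007] deg [0.  0.3 0.2] | dp cur axes [-0.01 -0.1   0.36] | dp tgt axes [-0.01 -0.1   0.36] F [-0.8 -1.1  0.9] q [ 0.72  1.08 -0.34  2.38  3.67  0.59 -0.85]
0.02 [ 0.5 25.6] dp x -0.28 z -0.02
0.1 [ 0.6 32.3] dp x -0.16 z -0.21
0.2 [ 1.5 40.7] dp x -0.23 z -0.25
0.3 [ 3.2 48.9] dp x -0.25 z -0.23
0.4 [ 5.8 56.9] dp x -0.27 z -0.20
0.5 [ 9.1 64.6] dp x -0.29 z -0.17
0.6 [13.2 72. ] dp x -0.30 z -0.14
0.7 [18.  78.9] dp x -0.32 z -0.11
0.8 [23.5 85.2] dp x -0.33 z -0.08
0.9 [29.6 91.1] dp x -0.33 z -0.04
1.0 [36.2 96.2] dp x -0.34 z -0.01
1.1 [ 43.3 100.7] dp x -0.34 z 0.02
1.2 [ 50.8 104.5] dp x -0.33 z 0.06
1.3 [ 58.7 107.4] dp x -0.32 z 0.09
```

View pics/b2.png

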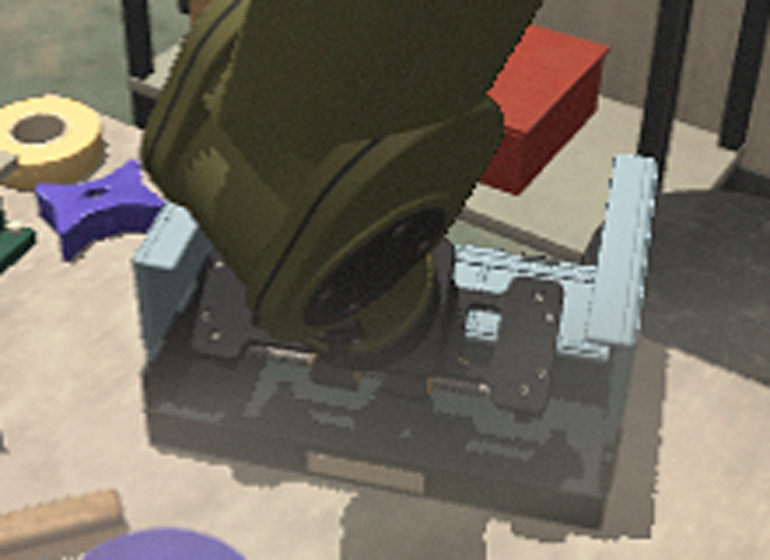

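Run:
```python
from g import *
img=cv2.imread("pics/b1.png"); draw("scene",img,B,1.57,1.57,.02,3.5,(235,140),None); cv2.imwrite("pics/b1o.png",img)
```

```text
(no output)
```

View pics/b1o.png

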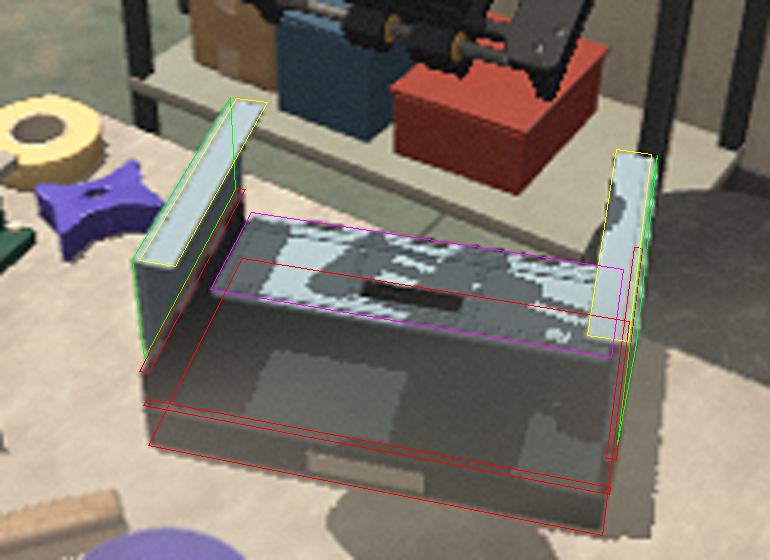

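Request:
move_arm(turn=[[0,0,0],[0,0,0],[0,0,0],[0,0,0],[0,0,0],[0,0,0],[0,0,0],[0,0,0]], dp=[[0,-0.1,0.3],[-0.2,0,0.05],[-0.16,0,0],[-0.16,0,-0.2],[-0.12,0,-0.12],[-0.12,0,-0.12],[-0.25,0,-0.23],[-0.27,0,-0.2]], jaw=[1,1,1,1,1,1,1,1])

```text
clock: 18.97
tool_pos: [0.4873, -0.111, 0.0576]
eef_rot: [-0.289, 0.905, 0.094, 0.297]
contact_force: [-2.8, -4.6, -3.0]
opening: 0.006
```

```bash
python3 look.py b3
python3 - <<'E'
from ik import *
rel([5.8,0,56.9],dirrot(36,0,0))
E
```

```text
t 19.07 tgt [ 0.487 -0.11   0.057] now bin mm [ 6.2 -1.  58.9]
turn [-0.0002  0.0011  0.0006] deg [-0.1  0.4  0.2] | dp cur axes [0.06 0.04 0.05] | dp tgt axes [0.06 0.04 0.05] F [-2.9 -3.5 -0.6] q [ 0.71  1.   -0.39  2.36  3.66  0.52 -0.91]
```

View pics/b3.png

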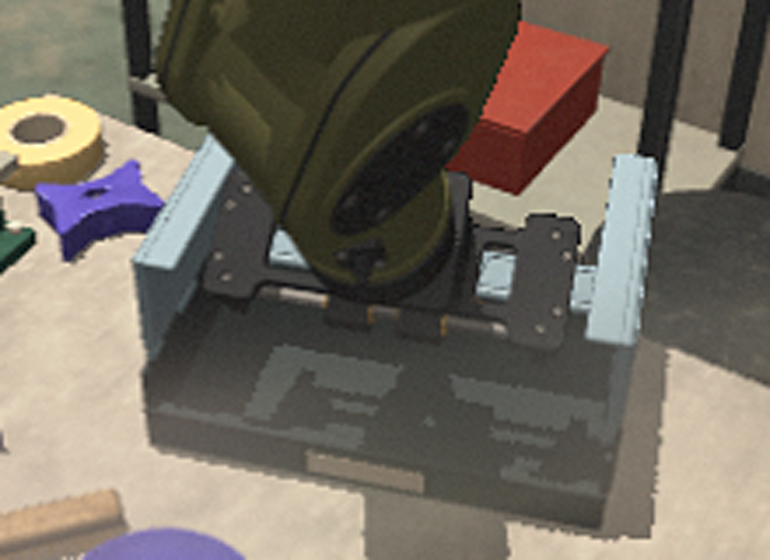

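Request:
move_arm(turn=[[0,0,0],[0,0,0],[0,0,0],[0,0,0],[0,0,0],[0,0,0]], dp=[[-0.26,0,-0.12],[-0.3,0,-0.12],[-0.32,0,-0.1],[-0.33,0,-0.08],[-0.33,0,-0.04],[-0.34,0,-0.01]], jaw=[1,1,1,1,1,1])

```text
clock: 19.57
tool_pos: [0.5131, -0.0918, 0.0954]
eef_rot: [-0.29, 0.905, 0.094, 0.297]
contact_force: [-3.1, -4.0, -2.5]
opening: 0.008
```

```bash
python3 look.py b4
python3 - <<'E'
from ik import *
rel([36.2,0,96.2],dirrot(36,0,0))
E
```

```text
t 19.67 tgt [ 0.512 -0.092  0.096] now bin mm [39.3 -0.5 96.3]
turn [-0.0001  0.0015  0.001 ] deg [-0.   0.6  0.3] | dp cur axes [ 0.1   0.02 -0.07] | dp tgt axes [ 0.1   0.02 -0.07] F [-0.6 -0.3  0.2] q [ 0.68  0.91 -0.45  2.32  3.64  0.42 -0.99]
```

View pics/b4.png

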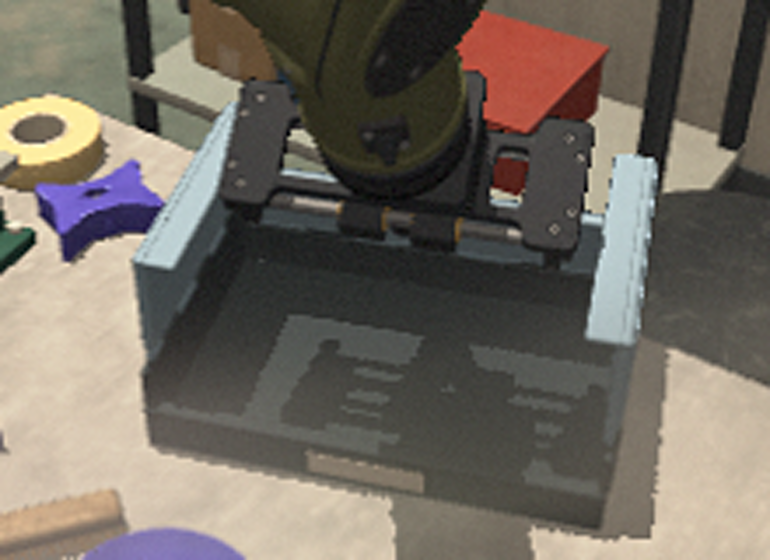

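View pics/b4t.png

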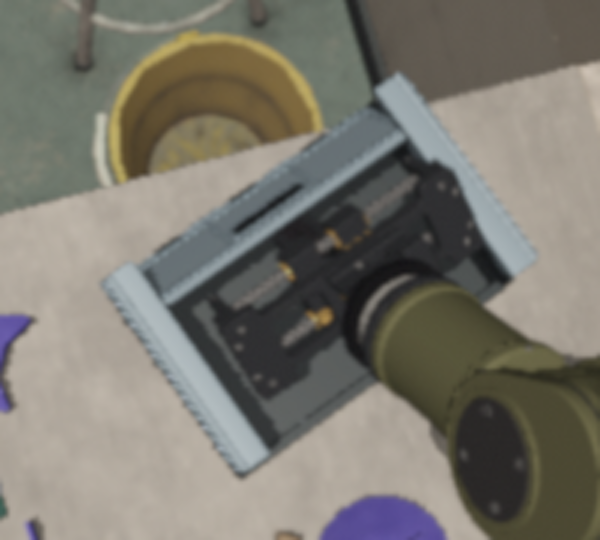

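Request:
move_arm(turn=[[0,0,0],[0,0,0],[0,0,0],[0,0,0]], dp=[[-0.23,0,0.09],[-0.23,0,0.09],[-0.23,0,0.08],[0,0,0]], jaw=[1,1,1,1])

```text
clock: 20.0
tool_pos: [0.5284, -0.0808, 0.0998]
eef_rot: [-0.29, 0.905, 0.095, 0.298]
contact_force: [-1.4, -0.9, -0.2]
opening: 0.007
```

```bash
python3 look.py b5
python3 - <<'E'
from ik import *
rel([75.7,0,104.7],dirrot(36,0,0))
E
```

```text
t 20.1 tgt [ 0.544 -0.069  0.105] now bin mm [55.8 -0.3 99.7]
turn [0.0001 0.0012 0.0006] deg [0.  0.4 0.2] | dp cur axes [-0.76  0.01  0.31] | dp tgt axes [-0.76  0.01  0.31] F [0.4 0.6 0.1] q [ 0.65  0.91 -0.46  2.3   3.62  0.4  -1.01]
```

View pics/b5t.png

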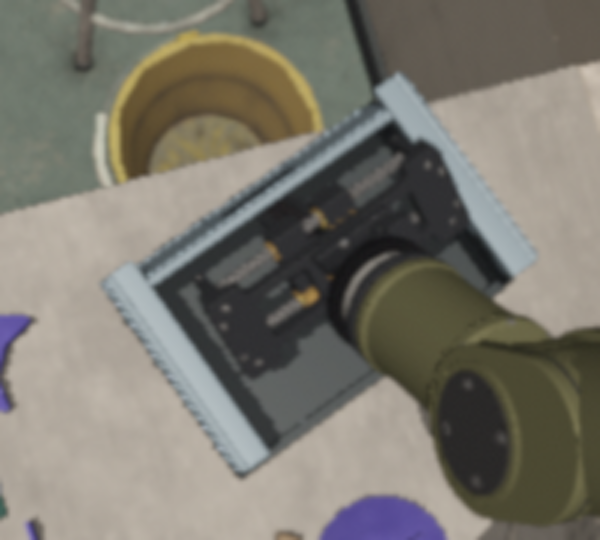

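Back wall at about 1.3. Now press past the balls in small steps.

Request:
move_arm(turn=[[0,0,0],[0,0,0],[0,0,0]], dp=[[-0.15,0,0.07],[-0.15,0,0.07],[0,0,0]], jaw=[1,1,1])

```text
clock: 20.35
tool_pos: [0.5315, -0.0785, 0.0996]
eef_rot: [-0.289, 0.906, 0.094, 0.294]
contact_force: [-7.2, -5.0, -0.9]
opening: 0.007
```

Request:
move_arm(turn=[[0,0,0],[0,0,0],[0,0,0]], dp=[[-0.12,0,0.06],[-0.12,0,0.06],[0,0,0]], jaw=[1,1,1])

```text
clock: 20.6
tool_pos: [0.537, -0.0745, 0.1008]
eef_rot: [-0.289, 0.906, 0.094, 0.294]
contact_force: [-3.7, -2.5, -3.3]
opening: 0.007
```

Run:
```python
from ik import *
rel([75.7,0,104.7],dirrot(36,0,0))
```

```text
t 20.6 tgt [ 0.544 -0.069  0.105] now bin mm [ 6.670e+01 -1.000e-01  1.008e+02]
turn [ 0.0001  0.     -0.    ] deg [ 0.1  0.  -0. ] | dp cur axes [-0.38  0.01  0.08] | dp tgt axes [-0.38  0.01  0.08] F [-3.7 -2.5 -3.3] q [ 0.63  0.9  -0.46  2.28  3.6   0.38 -1.02]
```

Request:
move_arm(turn=[[0,0,0],[0,0,0],[0,0,0]], dp=[[-0.15,0,0.07],[-0.1,0,0.05],[0,0,0]], jaw=[1,1,1])

```text
clock: 20.85
tool_pos: [0.5445, -0.0693, 0.103]
eef_rot: [-0.29, 0.905, 0.094, 0.296]
contact_force: [-4.5, -2.6, -2.0]
opening: 0.004
```

Request:
move_arm(turn=[[0,0,0],[0,0,0],[0,0,0]], dp=[[-0.12,0,0.06],[-0.05,0,0.03],[0,0,0]], jaw=[1,1,1])

```text
clock: 21.1
tool_pos: [0.545, -0.0689, 0.1026]
eef_rot: [-0.288, 0.907, 0.094, 0.293]
contact_force: [-12.2, -9.5, 4.4]
opening: 0.006
```

```bash
python3 look.py b6
python3 - <<'E'
from ik import *
rel([75.7,0,104.7],dirrot(36,0,0))
E
```

```text
t 21.2 tgt [ 0.544 -0.069  0.105] now bin mm [ 76.5  -0.2 102.6]
turn [ 0.0001 -0.0004 -0.0002] deg [ 0.  -0.1 -0.1] | dp cur axes [-0.02  0.01 -0.09] | dp tgt axes [-0.02  0.01 -0.09] F [-12.4  -8.4   5.3] q [ 0.61  0.9  -0.46  2.27  3.59  0.37 -1.03]
```

View pics/b6t.png

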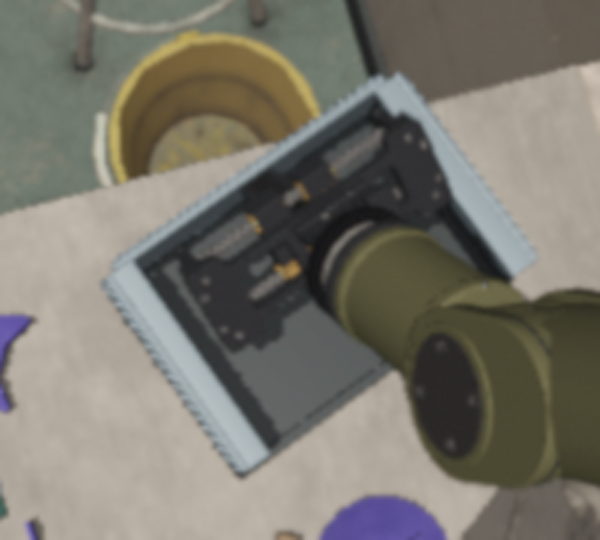

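Request:
move_arm(turn=[[0,0,0],[0,0,0]], dp=[[-0.15,0,0],[0,0,0]], jaw=[1,1])

```text
clock: 21.37
tool_pos: [0.5451, -0.0688, 0.103]
eef_rot: [-0.287, 0.908, 0.094, 0.29]
contact_force: [-14.6, -11.2, 0.2]
opening: 0.004
```

Request:
move_arm(turn=[[0,0,0],[0,0,0],[0,0,0],[0,0,0],[0,0,0],[0,0,0],[0,0,0],[0,0,0],[0,0,0]], dp=[[0.4,0,0],[0.6,0,0],[0.3,0,-0.6],[0,0,-0.8],[0,0,-0.8],[0,0,-0.8],[0,0,-0.8],[-0.3,0,-0.8],[0,0,0]], jaw=[1,1,1,1,1,1,1,1,1])

```text
clock: 22.12
tool_pos: [0.4814, -0.1167, 0.1878]
eef_rot: [-0.29, 0.904, 0.092, 0.301]
contact_force: [0.7, -0.4, -0.5]
opening: 0.006
```

```bash
python3 look.py b7
python3 - <<'E'
from ik import *
for n,fn,f,o in(("scene","b7",3.5,(235,140)),("top","b7t",3,(265,95))):
    img=cv2.imread(f"pics/{fn}.png"); draw(n,img,B,1.57,1.57,1.57,f,o,None); cv2.imwrite(f"pics/{fn}o.png",img)
rel([75.7,0,104.7],dirrot(36,0,0))
E
```

```text
t 22.22 tgt [ 0.544 -0.069  0.105] now bin mm [ -2.8  -1.8 185.6]
turn [-0.0005  0.0016  0.0007] deg [-0.2  0.6  0.2] | dp cur axes [-0.59  0.08  4.47] | dp tgt axes [-0.64  0.07  4.46] F [ 0.  -0.2 -0.8] q [ 0.94  0.74 -0.71  2.32  3.75  0.16 -1.12]
```

View pics/b7.png

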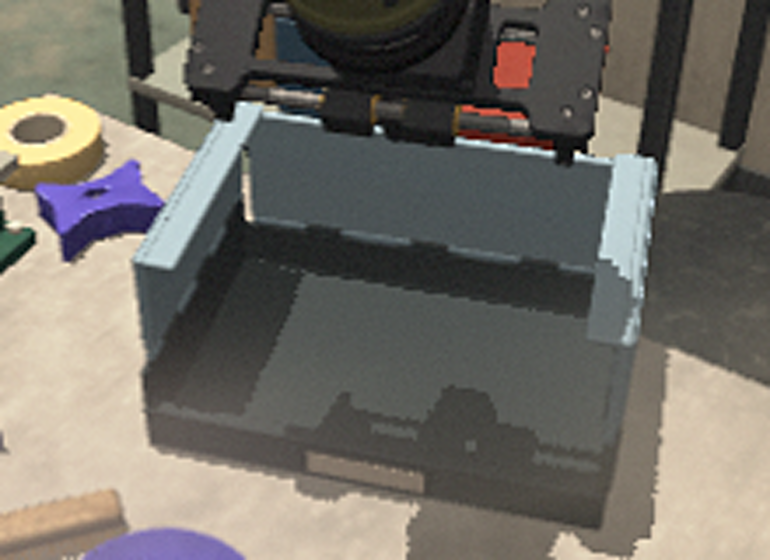

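View pics/b7o.png

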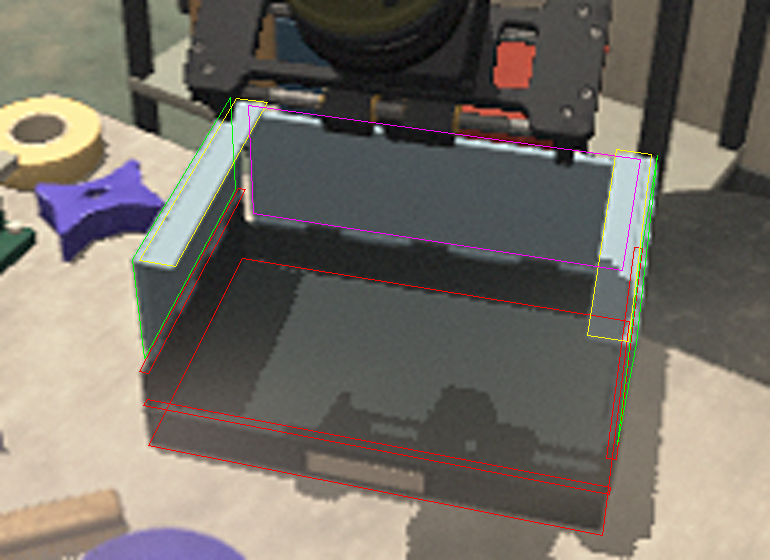

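View pics/b7to.png

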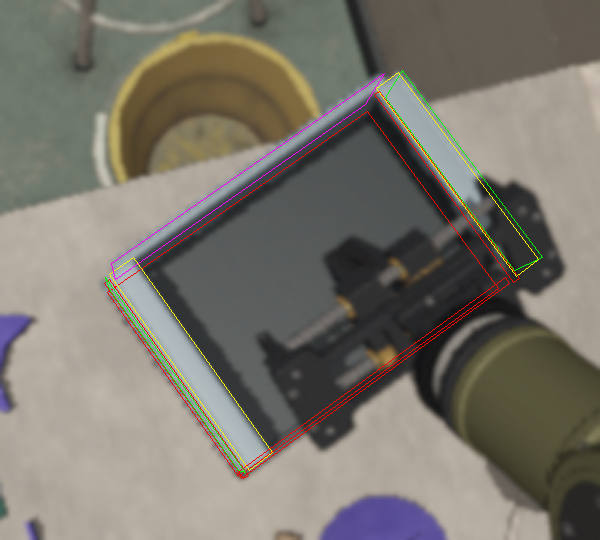

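Run:
```python
from plant import r
print(r.get_state()["contact_force"], r.get_state()["clock"]); print(r.finish_job())
```

```text
[ 0.03046306 -0.16611988 -0.75091088] 22.2167
the job is handed in; nothing more can be done
None
```

The bin is set up and I handed the job in at 22.2 s of the 56 s. The hand-in reports no verdict, so the result rests on my own checks below.

**What I did:** I lifted the left wall, then the right, from under the rim with the shut fingers tilted about 40°, until each stopped moving. I then swung the back wall up from under its free edge and pressed it past the spring balls to its stop. The arm backed off to about 50 mm above the walls.

**Last checks:**
- **Walls:** in both cameras, the bin drawn with all three walls upright lay within about 1–2 camera pixels of the walls. The model's pose itself is good to about 2–3 mm.
- **Stops:** each wall stopped moving while the force kept rising. The highest readings were about 15 N on the left wall, 14 N on the right and 18 N on the back wall, against the 70 N limit. When I pressed the back wall, the tool stopped within 1 mm of where a fully upright wall should stop it.
- **Arm clear:** the measured force was under 1 N at hand-in, so the arm was touching nothing.
- **Cross block and tape roll:** the block looked unmoved in the scene pictures. The tape is only partly in view in the last one. I did not measure either.

**Problem on the way:** turning the tool towards the right wall ran close to a wrist joint limit, and the tool drifted a few centimetres in free air. I corrected this before lowering it and it touched nothing.

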